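Unstack the pantry things and set each on its place

TASK

Take the two little stacks on the oak board apart and set each thing upright as it stood, in the middle of its own place: the glass jar on the round cork mat, the upturned measuring cup (still upside down) on the square cork mat, the square tin in the pulled-out tray of the grey tin, and the egg cup on the plates. Set everything down gently, without dropping or tipping it, and leave the pepper mill and the spice bottle where they stand.

Things in the scene. Friction and masses are not known exactly. Their poses are not given: they have to be found in the camera images.
- jar_mid (a point): small clear glass jar with a clip-on glass lid, round, 44 mm across, 60 mm high; the point is its centre, 30 mm above its foot; z points up as it stands. A steel clip stands 4 mm proud of the side at +x (14 mm wide, 31 to 57 mm above the foot); grip it along its y axis. It starts on top of one of the two stacks. 0.12 kg.
- eggcup_mid (a point): white ceramic egg cup, round, 62 mm high: foot 42 mm across, thin stem, cup 48 mm across from 36 mm above the foot up to the rim; the point is on its axis, 31 mm above the foot; z points up as it stands. Grip the cup part, about 15 to 20 mm above the point, at any yaw. It starts on top of the other stack. 0.09 kg.
- tin_mid (a point): plain aluminium square tin with flat lid, 64 x 64 mm, 50 mm high; the point is its centre, 25 mm above its underside; z points up as it stands, x and y are square to its sides. It starts at the bottom of a stack, on a 12 mm oak board; the thing on it stands on its lid. 0.15 kg.
- cup_mid (a point): red plastic measuring cup standing upside down, 60 to 62 mm across, 50 mm high, 66 mm lip on its lowest 5 mm; the point is on its axis, 25 mm above the lip's edge; z up means upside down. Flat handle (18 mm wide, 5 mm thick) sticks out to -x up to 78 mm from the axis, 3 to 8 mm above the lip's edge; grip along y. Starts at the bottom of a stack on the 12 mm oak board. 0.09 kg.
- roundmat_top (a point): round cork mat, 100 mm across, 6 mm thick, fixed; the point is the centre of its upper face.
- squaremat_top (a point): square cork mat, 100 x 100 mm, 6 mm thick, fixed; the point is the centre of its upper face; x and y are square to its sides.
- caddy_tray (a point): pull-out tray of the flat grey aluminium tin, fixed, pulled out: inside 112 mm (x) by 102 mm (y), walls 4 mm thick that rise 10 mm above its floor; the point is the centre of its floor. x points from the tray to the tin's case, which begins 65 mm from the point and is 130 mm long, 122 mm wide, 62 mm high; fingers closing along the tray's y stay clear of it.
- plates_top (a point): two stacked white ceramic plates, fixed, 140 mm across; the point is the centre of the upper plate's flat floor, 11 mm above the table; the rim rises 11 mm above the floor.
- mill_mid (a point): bystander: dark wooden pepper mill, loose, 40 mm across, 112 mm high; the point is on its axis, 56 mm above its foot.
- bottle_mid (a point): bystander: small amber glass spice bottle, loose, 34 mm across, 85 mm high; the point is on its axis half-way up.
Things that resemble listed ones, but are neither listed nor needed, are in the scene too. There is more than one size of the part that bears plates_top; the job needs the largest.

How it is judged:
By the outcome, as a careful person would: the job done as asked, in the order asked, and still so for the second after the job is handed in, with the robot touching nothing.
It also fails if it takes over 128 s, if anything falls off the work surface, if the arm or the gripper's body presses on something with over 40 N, if the wrist force passes 120 N, or if a joint passes its speed limit or range.

ROBOT

A 6-joint arm with a two-finger parallel gripper is mounted at the origin on the work surface. World frame = base frame: x ahead of the robot, y to its left, z up, the work surface at z = 0. Lengths are in m, angles in rad, forces in N, time in s.
With the tool pointing down it reaches from about 0.375 to 0.975 m from the base axis. Payload 3.8 kg.
Tool frame: the origin (TCP) lies on the centre line of the jaws, within the pads' length; the fingertips stand 22 mm ahead of it and the grasp point (between the pads) lies 3 mm ahead of it; z points along the fingers, x is the direction in which the jaws open and shut, and the axes are right-handed (so a half turn about z gives the same grasp; the last joint's range is limited). The gripper opens to 85 mm and grips with 20 to 120 N. Pads are 22 mm wide; open, the fingers measure 114 mm over their backs; the gripper's body (76 mm by 85 mm) begins 54 mm behind the grasp point. The pads swing forward as they close: fully open they stand 13 mm farther back than shut.
Start: joints at [-1.249, 0.264, 1.604, -0, 1.274, -0.037], TCP at [0.237, -0.632, 0.253] pointing down, gripper open.
Joint ranges: [-2.63, 2.63], [-0.94, 2.18], [0.31, 2.57], [-1.31, 4.45], [0, 2.66], [-2.55, 2.55]. Speed limits (rad/s): [2.57, 2.57, 3.14, 3.14, 3.14, 3.14].

INTERFACE

Orientations are given as a rotation vector (axis times angle).
In Python, from workcell import bot, viewer gives the robot as it stands.
- The arm moves only by the tool move_arm, never from a script. Its argument "series" is text: rows parted by semicolons, each of 7 numbers parted by spaces: the turn, a rotation vector about the tool's x, y, z scaled (see below), then the shift along the tool's x, y, z scaled (see below), then the opening, from -1 (shut) to 1 (fully open). A call has exactly 8 rows; each row is the pose to reach, as a shift and turn from the pose commanded when the call began, along the tool's axes at that moment; what a row does not reach only later rows make up. The controller multiplies each number of a shift by 100 mm and each number of a turn by 120 degrees. A row lasts 1/10 s, in which the tool goes at most 50 mm and 8.59 degrees, less where a joint would pass 70% of its speed; a pose out of reach is approached as far as the arm can. A call with a number of a shift or a turn outside -1 to 1 is refused whole. A call with a gripper value outside its range is refused whole. The fingers move at their own pace and stop on an object; "squeeze" is the grip in N (left out, the last holds). Time passes only in rows, so rows that repeat a pose let the fingers close, or fill a call up. It gives the time, the measured TCP pose, the force and the opening at its end, in the units of the state.
- bot.read_state(): the state, without advancing time (a new reading comes with each control period).
- viewer.read_camera(name): name is "scene" or "top" or "wrist"; returns a dict with "pixels" (480x640x3 uint8, red, green, blue), "K" (3x3 intrinsics, pixels), "dist" ([k1, k2, p1, p2, k3] as OpenCV has them; the pictures are not rectified), "world_to_cam" (4x4, takes a point from world to camera coordinates); the wrist camera has in their place "mount" (4x4, takes a point from camera to tool coordinates, whose origin is the TCP and whose axes are the tool frame's). Camera axes: x right, y up, looking along -z (the intrinsics and any distortion apply to the point x, -y, -z); pixel columns grow to the right and rows downward; lengths in m; the calibration is good to about 2 mm. A picture is of the moment at which its call begins: read the wrist's pose just before it. There is no depth.
- bot.finish_job(): hands the job in, once; it reports no verdict.
The state is a dict: "time": time; "q": joint angles; "joint_vel": joint speeds; "joint_torque": joint torques, N m; "tool_pos": TCP position; "tcp_rot": TCP orientation; "wrist_force": force on the tool from outside, world axes, zero at the start; "torque": the same for the moment, N m; "width": opening from 0.0 (shut) to 1.0 (fully open).
Only numpy, scipy, OpenCV 4.12 (cv2) and the standard library are available. Lean on these libraries where they do the work, as an engineer would, in place of code of your own. Each camera call takes 0.05 s, during which the arm holds its last target.

## Working session

There is one attempt and no reset: what is moved stays moved. The work goes in short steps, Python scripts to look and compute and a tool call to move; the robot and the scene stay as the last step left them, time stands still between calls to the robot, and variables do not carry over. Pictures are saved under pics/ and viewed, and the job is handed in when it is done.

Besides the shell and the picture viewer there is one more tool, called after "Emit:" as name(argument=value, ...) on one line, values as JSON. move_arm: Moves the arm, as the interface text tells. Its arguments: {"type":"object","properties":{"series":{"type":"string"},"squeeze":{"type":"number"}},"required":["series"]}

```bash
ls; mkdir -p pics
cat > h.py <<'E'
import numpy as np, cv2
from workcell import bot, viewer
def snap(name,fn):
    s=bot.read_state(); c=viewer.read_camera(name)
    cv2.imwrite('pics/'+fn+'.png',c['pixels'][:,:,::-1])
    np.savez('pics/'+fn+'.npz',tool_pos=s['tool_pos'],tcp_rot=s['tcp_rot'],**{k:np.array(v) for k,v in c.items()})
    return c
E
python3 - <<'E'
from h import *
s=bot.read_state(); print(s)
for n in ['scene','top','wrist']:
    c=snap(n,n+'0'); print(n,[ (k,np.round(v,4).tolist()) for k,v in c.items() if k!='pixels'])
print(bot.read_state()['time'])
E
```

```text
pics
{'time': 0.0, 'q': array([-1.24890783e+00,  2.64751339e-01,  1.60542952e+00, -3.07893744e-06,
        1.27365458e+00, -3.69137942e-02]), 'joint_vel': array([-0.00016918,  0.00057147, -0.00172211,  0.00088737,  0.00032468,
       -0.00023713]), 'joint_torque': array([ 1.94292275e-03, -5.15111518e+01, -3.67313755e+01,  2.41291309e-04,
        1.28470862e-02, -1.79874411e-05]), 'tool_pos': array([ 0.23679711, -0.63135973,  0.25193319]), 'tcp_rot': array([-2.58108029,  1.78862772,  0.00282118]), 'wrist_force': array([ 0.25693433, -0.23527773,  0.1570993 ]), 'torque': array([ 0.0006662 ,  0.00031966, -0.00273881]), 'width': 1.0037557846000003}
scene [('K', [[472.8495, 0.0, 317.7802], [0.0, 472.8495, 242.522], [0.0, 0.0, 1.0]]), ('dist', [-0.0761, 0.0, 0.0, 0.0, 0.0]), ('world_to_cam', [[-0.0541, 0.9985, -0.0122, 0.0777], [-0.6866, -0.0283, 0.7265, 0.3059], [0.725, 0.0477, 0.6871, -1.4674], [0.0, 0.0, 0.0, 1.0]])]
top [('K', [[490.4808, 0.0, 322.9222], [0.0, 490.4808, 246.4378], [0.0, 0.0, 1.0]]), ('dist', [-0.0494, 0.0, 0.0, 0.0, 0.0]), ('world_to_cam', [[-0.0105, -0.9999, -0.0057, -0.0516], [0.9988, -0.0107, 0.0483, -0.5663], [-0.0484, -0.0052, 0.9988, -1.2837], [0.0, 0.0, 0.0, 1.0]])]
wrist [('K', [[354.172, 0.0, 318.4265], [0.0, 354.172, 242.1696], [0.0, 0.0, 1.0]]), ('dist', [-0.0025, 0.0, 0.0, 0.0, 0.0]), ('mount', [[1.0, -0.0002, 0.0013, 0.0001], [0.0002, -0.9536, -0.3011, -0.0774], [0.0013, 0.3011, -0.9536, -0.121], [0.0, 0.0, 0.0, 1.0]])]
0.15
```

View pics/scene0.png

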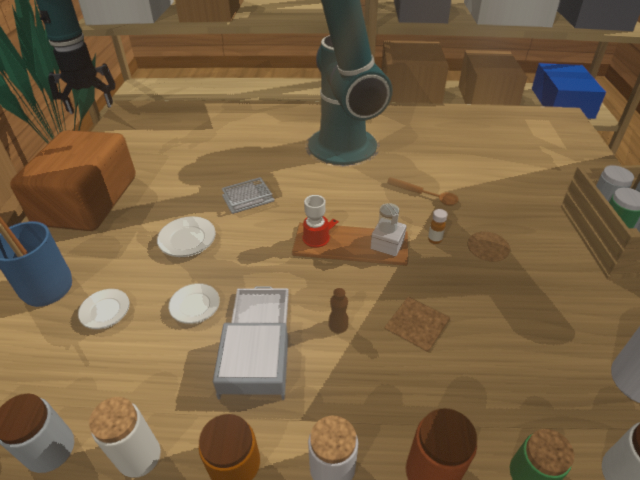

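View pics/top0.png

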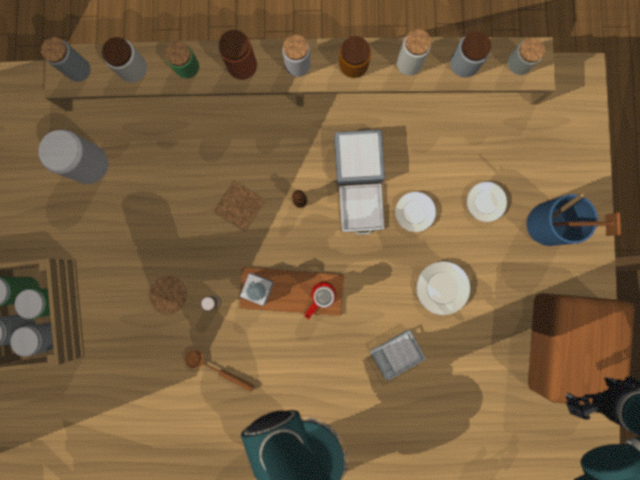

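View pics/wrist0.png

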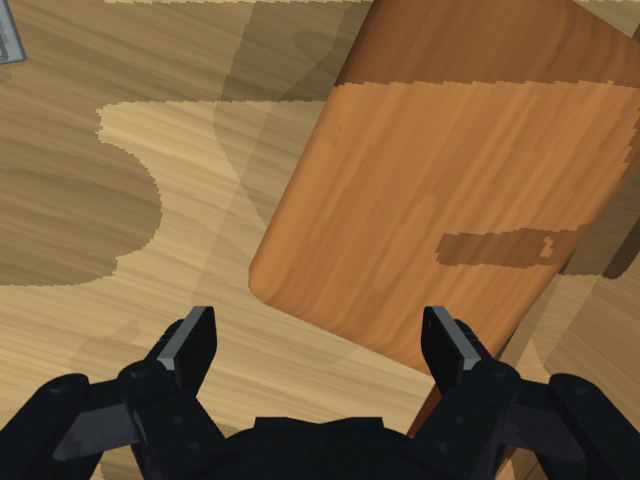

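Top view: the stacks are jar on tin at (255,288) and egg cup on red cup at (323,297). The largest plate is at (443,287); smaller look-alikes are at (416,211) and (487,202). The tray is at (361,208), with a mesh look-alike at (398,355). Round mat (168,294), square mat (239,205), mill (300,199), bottle (208,303).

```bash
cat >> h.py <<'E'
from scipy.spatial.transform import Rotation as R
def load(fn):
    d=dict(np.load('pics/'+fn+'.npz'))
    if 'mount' in d:
        T=np.eye(4);T[:3,:3]=R.from_rotvec(d['tcp_rot']).as_matrix();T[:3,3]=d['tool_pos']
        d['world_to_cam']=np.linalg.inv(T@d['mount'])
    return d
F=np.diag([1.,-1,-1])
def proj(d,P):
    P=np.atleast_2d(P).astype(float); W=d['world_to_cam']
    C=(P@W[:3,:3].T+W[:3,3])@F
    return cv2.projectPoints(C,np.zeros(3),np.zeros(3),d['K'],d['dist'])[0].reshape(-1,2)
def ray(d,uv,z):
    uv=np.atleast_2d(uv).astype(float)
    n=cv2.undistortPoints(uv.reshape(-1,1,2),d['K'],d['dist']).reshape(-1,2)
    c=np.c_[n,np.ones(len(n))]@F; W=d['world_to_cam']; Rm=W[:3,:3]
    o=-Rm.T@W[:3,3]; v=c@Rm
    return o+v*((z-o[2])/v[:,2:])
def crop(fn,x0,y0,x1,y1,k,out,shapes=()):
    im=cv2.imread('pics/'+fn+'.png')[y0:y1,x0:x1]
    im=cv2.resize(im,None,fx=k,fy=k,interpolation=cv2.INTER_CUBIC)
    for s in shapes:
        p=((np.array(s)-[x0,y0]+0.5)*k-0.5)
        cv2.polylines(im,[np.round(p).astype(int)],False,(255,0,255),1)
    cv2.imwrite('pics/'+out+'.png',im)
def circ(x,y,z,r,n=60):
    a=np.linspace(0,2*np.pi,n);return np.c_[x+r*np.cos(a),y+r*np.sin(a),a*0+z]
def rect(x,y,z,w,h,yaw):
    c,s=np.cos(yaw),np.sin(yaw);p=np.array([[w,h],[-w,h],[-w,-h],[w,-h],[w,h]])/2
    return np.c_[x+p[:,0]*c-p[:,1]*s,y+p[:,0]*s+p[:,1]*c,p[:,0]*0+z]
E
python3 - <<'E'
from h import *
d=load('top0'); 
for n,uv,z in [('jar',(257,291),.122),('egg',(323,296),.124),('plate',(443,287),.011),('tray',(361,208),.01),('rmat',(168,294),.006),('smat',(239,205),.006),('mill',(300,199),.1),('bottle',(208,303),.085),('case',(360,157),.062)]: print(n,ray(d,uv,z).round(3))
crop('top0',230,250,350,330,6.6,'c1'); crop('top0',325,120,480,230,5,'c2')
E
```

```text
jar [[0.454 0.102 0.122]]
egg [[ 0.441 -0.057  0.124]]
plate [[ 0.455 -0.374  0.011]]
tray [[ 0.667 -0.16   0.01 ]]
rmat [[0.444 0.357 0.006]]
smat [[0.68  0.166 0.006]]
mill [[ 0.68  -0.002  0.1  ]]
bottle [[0.424 0.23  0.085]]
case [[ 0.793 -0.156  0.062]]
```

View pics/c1.png

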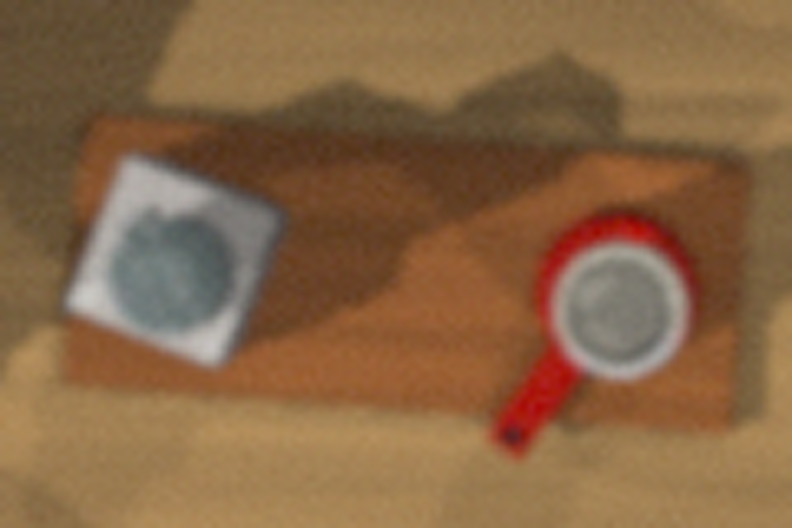

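View pics/c2.png

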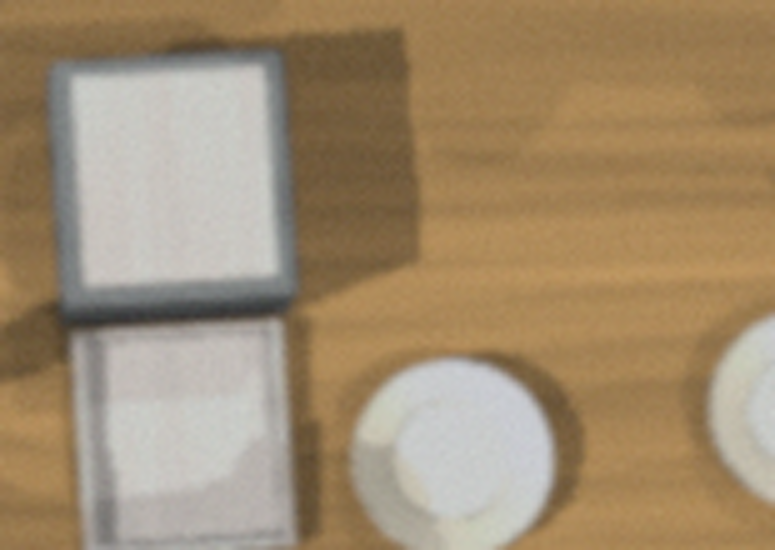

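```bash
cat >> h.py <<'E'
def plan(x,y,z,yaw,tilt=None):
    s=bot.read_state(); Rm=R.from_rotvec(s['tcp_rot']); 
    c,sn=np.cos(np.radians(yaw)),np.sin(np.radians(yaw))
    T=R.from_matrix(np.array([[c,sn,0],[sn,-c,0],[0,0,-1.]]))
    d=Rm.inv().apply(np.array([x,y,z])-s['tool_pos'])/0.1
    t=(Rm.inv()*T).as_rotvec()/np.radians(120)
    cur=np.degrees(np.arctan2(*Rm.as_matrix()[1::-1,0]))
    print('t %.2f cur'%s['time'],s['tool_pos'].round(4),'yaw %.2f'%cur,'w %.3f'%s['width'],'F',s['wrist_force'].round(1),'q6 %.2f'%s['q'][5])
    print('turn',t.round(4),'shift',d.round(3),'| rows needed',round(max(np.linalg.norm(d)/.5,np.linalg.norm(t)*120/8.59),1))
E
python3 -c "
from h import *
plan(.5,.04,.36,-69.5)"
```

```text
t 0.15 cur [ 0.2369 -0.6315  0.2522] yaw -69.44 w 0.998 F [-0.1 -0.3 -0.6] q6 -0.04
turn [-0.      0.0008  0.0005] shift [-5.365 -4.822 -1.068] | rows needed 14.6
```

Emit:
move_arm(series="0 0 0 -0.06 -0.06 -0.03 1;0 0 0 -0.2 -0.18 -0.06 1;0 0 0 -0.34 -0.3 -0.1 1;0 0 0 -0.48 -0.43 -0.15 1;0 0 0 -0.61 -0.55 -0.2 1;0 0 0 -0.74 -0.66 -0.25 1;0 0 0 -0.87 -0.78 -0.3 1;0 0 0 -1 -0.9 -0.35 1")

```text
time: 0.95
tool_pos: [0.2868, -0.5053, 0.289]
tcp_rot: [2.582, -1.789, 0.001]
wrist_force: [1.0, 0.5, -0.6]
width: 0.997
```

Emit:
move_arm(series="0 0 0 -0.125 -0.11 -0.04 1;0 0 0 -0.25 -0.22 -0.08 1;0 0 0 -0.37 -0.33 -0.12 1;0 0 0 -0.5 -0.45 -0.17 1;0 0 0 -0.62 -0.56 -0.22 1;0 0 0 -0.75 -0.67 -0.26 1;0 0 0 -0.87 -0.78 -0.3 1;0 0 0 -1 -0.9 -0.35 1")

```text
time: 1.75
tool_pos: [0.3357, -0.3803, 0.3235]
tcp_rot: [-2.582, 1.79, 0.0]
wrist_force: [-0.3, 0.0, 0.1]
width: 1.002
```

Emit:
move_arm(series="0 0 0 -0.125 -0.11 -0.04 1;0 0 0 -0.25 -0.22 -0.08 1;0 0 0 -0.37 -0.33 -0.12 1;0 0 0 -0.5 -0.45 -0.17 1;0 0 0 -0.62 -0.56 -0.22 1;0 0 0 -0.75 -0.67 -0.26 1;0 0 0 -0.87 -0.78 -0.3 1;0 0 0 -1 -0.9 -0.35 1")

```text
time: 2.55
tool_pos: [0.3847, -0.255, 0.3585]
tcp_rot: [2.582, -1.789, -0.0]
wrist_force: [-0.1, 0.1, 0.2]
width: 1.005
```

```bash
python3 -c "
from h import *
snap('wrist','w1')
plan(.5,.04,.36,-69.5)"
```

```text
t 2.60 cur [ 0.3858 -0.2532  0.3596] yaw -69.38 w 1.002 F [-0.3  2.   0.5] q6 0.57
turn [-0.0012  0.0002  0.001 ] shift [-2.342e+00 -2.101e+00  2.000e-03] | rows needed 6.3
```

View pics/w1.png

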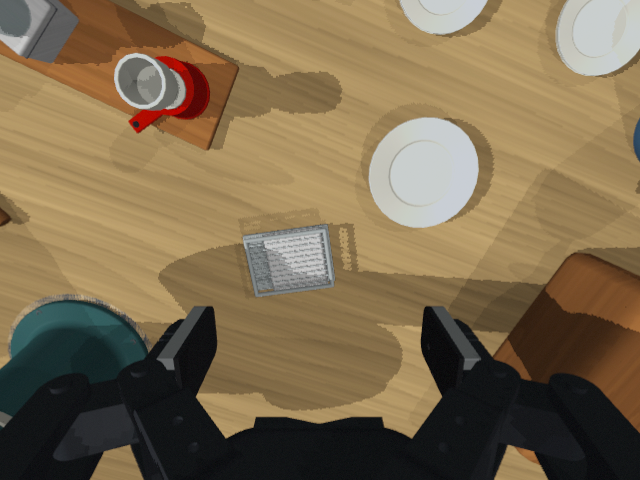

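Emit:
move_arm(series="0 0 0 -0.125 -0.11 0 1;0 0 0 -0.25 -0.22 0 1;0 0 0 -0.37 -0.33 0 1;0 0 0 -0.5 -0.45 0 1;0 0 0 -0.62 -0.56 0 1;0 0 0 -0.75 -0.67 0 1;0 0 0 -0.87 -0.78 0 1;0 0 0 -1 -0.9 0 1")

```text
time: 3.4
tool_pos: [0.4337, -0.1302, 0.3583]
tcp_rot: [2.582, -1.789, 0.0]
wrist_force: [-1.0, -0.0, 0.5]
width: 0.998
```

Emit:
move_arm(series="0 0 0 -0.125 -0.11 0 1;0 0 0 -0.25 -0.22 0 1;0 0 0 -0.37 -0.33 0 1;0 0 0 -0.5 -0.45 0 1;0 0 0 -0.62 -0.56 0 1;0 0 0 -0.75 -0.67 0 1;0 0 0 -0.87 -0.78 0 1;0 0 0 -1 -0.9 0 1")

```text
time: 4.2
tool_pos: [0.4828, -0.0049, 0.3583]
tcp_rot: [2.582, -1.789, 0.0]
wrist_force: [-0.5, -0.6, 0.0]
width: 1.0
```

```bash
python3 -c "
from h import *
snap('wrist','w2')
plan(.5,.04,.36,-69.5)"
```

```text
t 4.25 cur [ 0.4836 -0.0029  0.3583] yaw -69.38 w 0.997 F [ 1.5  1.6 -0. ] q6 1.15
turn [-0.0007  0.0008  0.001 ] shift [-0.344 -0.305 -0.016] | rows needed 0.9
```

View pics/w2.png

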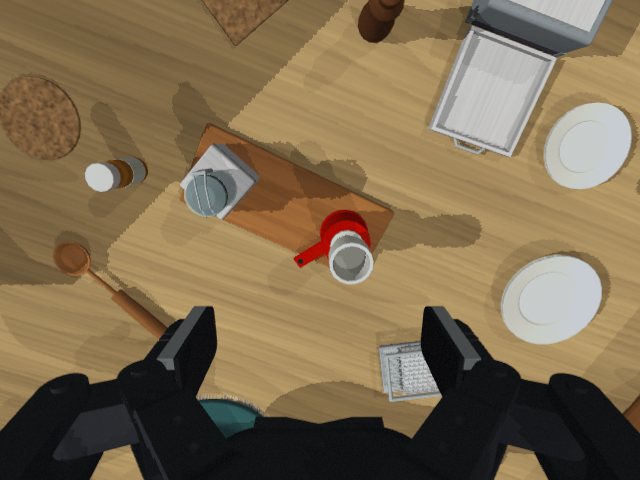

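```bash
python3 -c "
from h import *
crop('w2',160,110,400,290,3.3,'c3')
crop('w2',425,10,640,170,3.7,'c4')
crop('w2',480,230,640,350,5,'c5')
crop('w2',0,0,300,200,2.6,'c6')
"
```

```text
(no output)
```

View pics/c3.png

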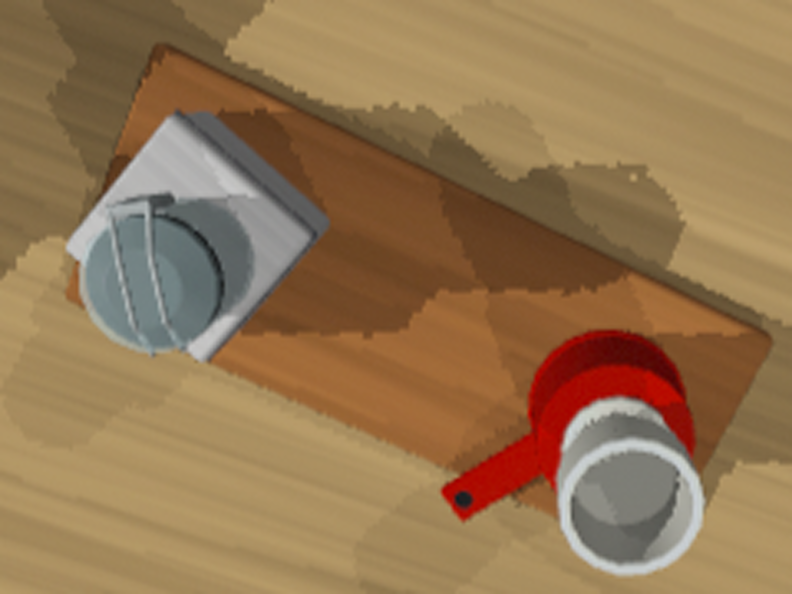

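View pics/c4.png

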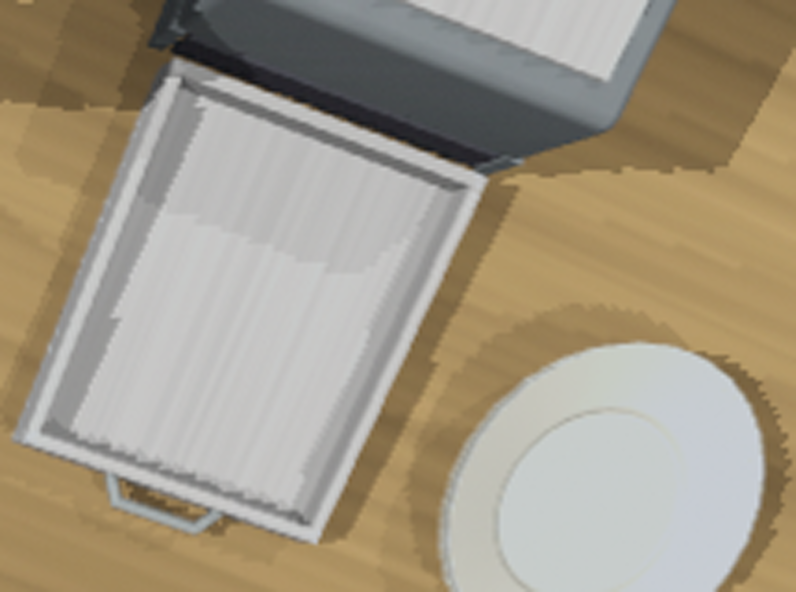

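View pics/c6.png

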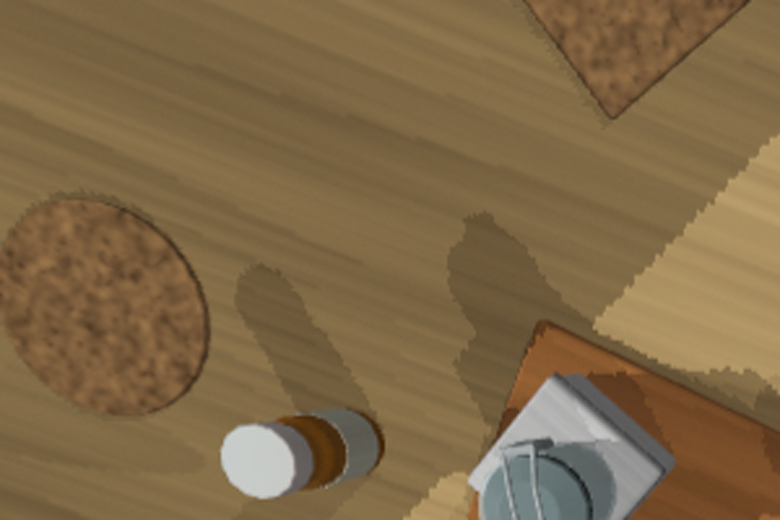

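```bash
cat > ov.py <<'E'
from h import *
d=load('w2'); P=lambda x,y:np.array([x/3.3+160-.35,y/3.3+110-.35])
tc=ray(d,[P(180,112),P(68,248),P(207,360),P(322,235)],.062); print('tin',tc.round(4),tc.mean(0).round(4))
e=[tc[i+1]-tc[i] for i in range(3)]+[tc[0]-tc[3]]
print([(round(np.linalg.norm(v)*1e3,1),round(np.degrees(np.arctan2(v[1],v[0])),1)) for v in e])
jar=ray(d,P(152,282),.122); egg=ray(d,P(631,507),.124)
clip=ray(d,P(148,203),.115)
print('jar',jar,'egg',egg,'clipdir',np.degrees(np.arctan2(*(clip-jar)[0,1::-1])),np.linalg.norm((clip-jar)[0,:2]))
cupl=ray(d,P(612,405),.04); h=ray(d,P(463,499),.02); print('handle',h)
v=(egg-h)[0]; print('cupyaw via egg',np.degrees(np.arctan2(v[1],v[0])),np.linalg.norm(v[:2]))
E
python3 ov.py
```

```text
tin [[0.5001 0.1285 0.062 ]
 [0.4408 0.1534 0.062 ]
 [0.4186 0.0957 0.062 ]
 [0.477  0.0699 0.062 ]] [0.4591 0.1119 0.062 ]
[(np.float64(64.3), np.float64(157.2)), (np.float64(61.8), np.float64(-111.0)), (np.float64(63.8), np.float64(-23.8)), (np.float64(62.9), np.float64(68.5))]
jar [[0.45614638 0.10773593 0.122     ]] egg [[ 0.43998663 -0.05776578  0.124     ]] clipdir 23.359407801432447 0.023261436452560458
handle [[ 0.38483032 -0.01388671  0.02      ]]
cupyaw via egg -38.50366027346706 0.07048114483923666
```

```bash
cat > ov2.py <<'E'
from h import *
import sys
M=dict(tin=(.4591,.1119,-22.5),jar=(.4561,.1077,23.4),egg=(.440,-.0578),cup=(.441,-.058,-38.5))
def shapes(d):
    t=M['tin'];j=M['jar'];e=M['egg'];c=M['cup'];a=np.radians
    S=[rect(t[0],t[1],.062,.064,.064,a(t[2])),rect(t[0],t[1],.012,.064,.064,a(t[2])),circ(j[0],j[1],.122,.022),circ(j[0],j[1],.062,.022),
     circ(e[0],e[1],.124,.024),circ(e[0],e[1],.062,.021),circ(c[0],c[1],.062,.030),circ(c[0],c[1],.0145,.033)]
    u=np.array([np.cos(a(c[2])),np.sin(a(c[2]))]);n=np.array([-u[1],u[0]]);C=np.array(c[:2])
    q=[C-u*.03+n*.009,C-u*.078+n*.009,C-u*.078-n*.009,C-u*.03-n*.009]
    S.append(np.c_[q,np.full(4,.020)])
    u=np.array([np.cos(a(j[2])),np.sin(a(j[2]))]);n=np.array([-u[1],u[0]]);C=np.array(j[:2])
    S.append(np.c_[[C+u*.022+n*.007,C+u*.026+n*.007,C+u*.026-n*.007,C+u*.022-n*.007],np.full(4,.119)])
    return [proj(d,s) for s in S]
d=load('w2');crop('w2',160,110,400,290,3.3,'o1',shapes(d))
d=load('top0');crop('top0',230,250,350,330,6.6,'o2',shapes(d))
d=load('scene0');crop('scene0',285,185,415,270,6,'o3',shapes(d))
E
python3 ov2.py
```

```text
(no output)
```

View pics/o1.png

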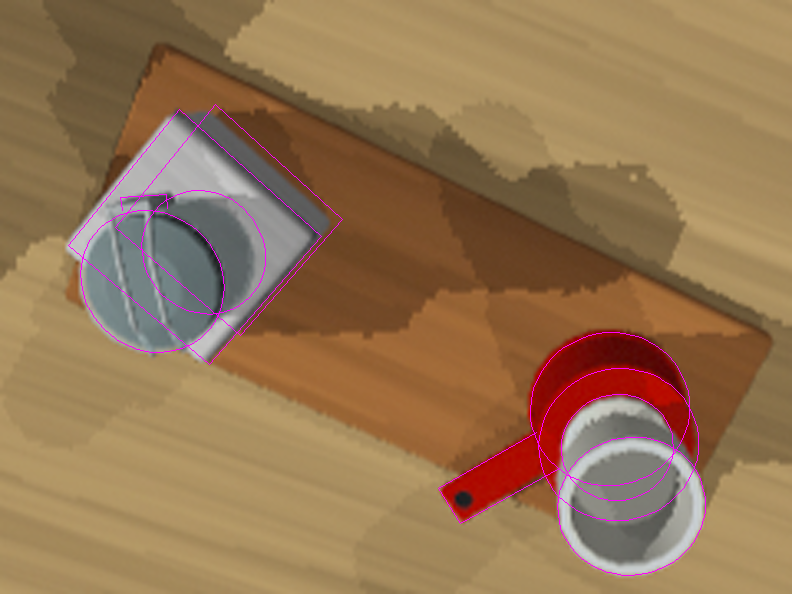

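View pics/o2.png

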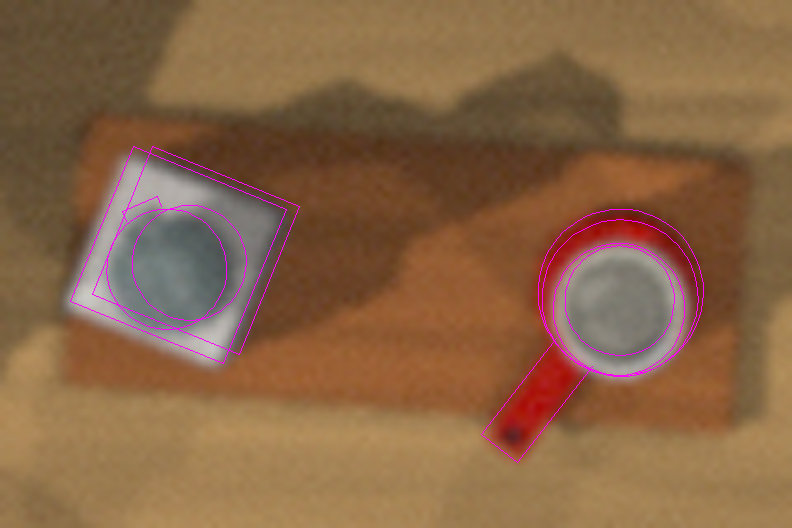

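View pics/o3.png

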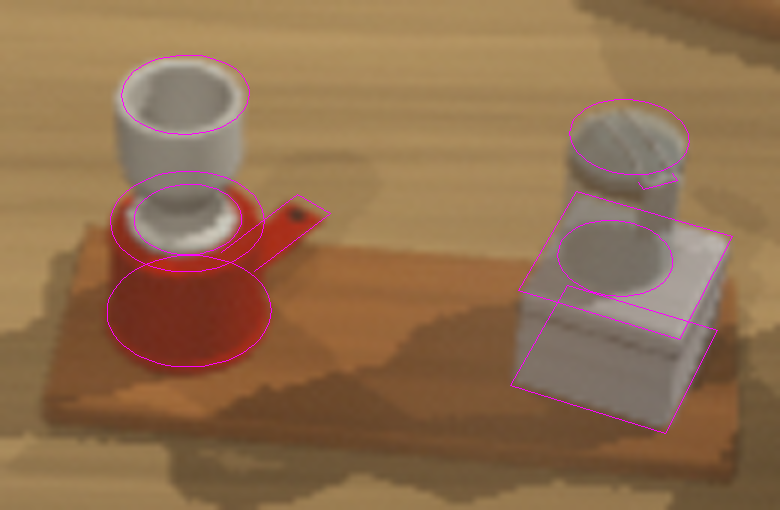

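```bash
cat > ov3.py <<'E'
from h import *
a=np.radians
PL=dict(rmat=(.444,.357),smat=(.68,.166,35),tray=(.667,-.16,2),plate=(.455,-.374))
import json,sys
if len(sys.argv)>1: PL.update(json.loads(sys.argv[1]))
def S(d):
    r=PL['rmat'];s=PL['smat'];t=PL['tray'];p=PL['plate'];zf=.006
    return [proj(d,x) for x in [circ(*r,.006,.05),rect(*s[:2],.006,.1,.1,a(s[2])),rect(*t[:2],zf+.01,.112,.102,a(t[2])),rect(*t[:2],zf+.01,.120,.110,a(t[2])),rect(t[0]+.130*np.cos(a(t[2])),t[1]+.13*np.sin(a(t[2])),.062,.13,.122,a(t[2])),circ(*p,.022,.07)]]
d=load('w2');s=S(d);crop('w2',425,0,640,150,3.7,'p1',s);crop('w2',480,230,640,350,4,'p2',s);crop('w2',0,0,300,180,2.6,'p3',s)
d=load('top0');s=S(d);crop('top0',325,120,480,240,4.5,'p4',s);crop('top0',140,170,280,320,4,'p5',s)
crop('top0',400,250,490,330,4,'p6',s)
d=load('w1');s=S(d);crop('w1',340,90,500,250,4,'p7',s)
def cat(ns,o):
    I=[cv2.imread('pics/%s.png'%n) for n in ns];h=max(i.shape[0] for i in I)
    I=[cv2.copyMakeBorder(i,0,h-i.shape[0],0,4,0) for i in I];I=np.hstack(I)
    k=min(1,800/I.shape[1],600/I.shape[0]);cv2.imwrite('pics/%s.png'%o,cv2.resize(I,None,fx=k,fy=k,interpolation=cv2.INTER_AREA))
cat(['p2','p6','p7'],'q1')
E
python3 ov3.py
```

```text
(no output)
```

View pics/p1.png

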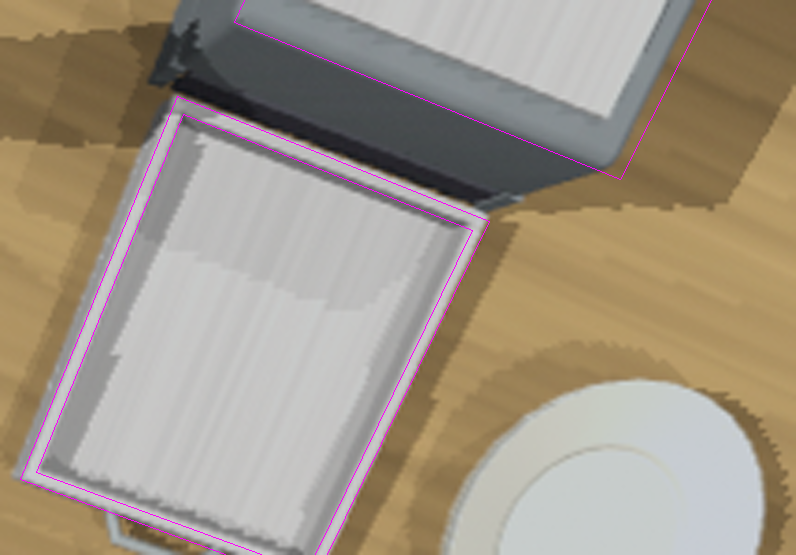

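View pics/p3.png

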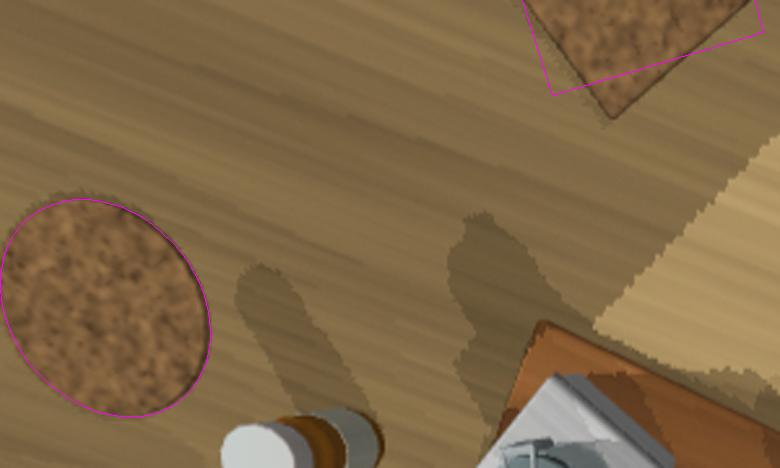

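View pics/p4.png

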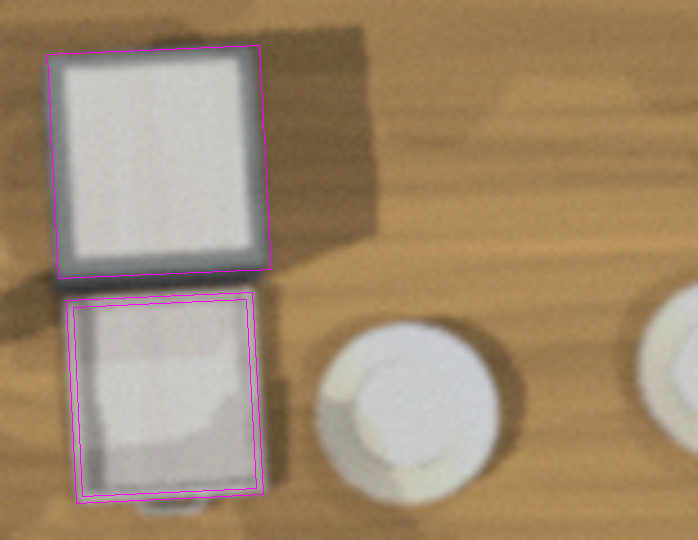

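View pics/p5.png

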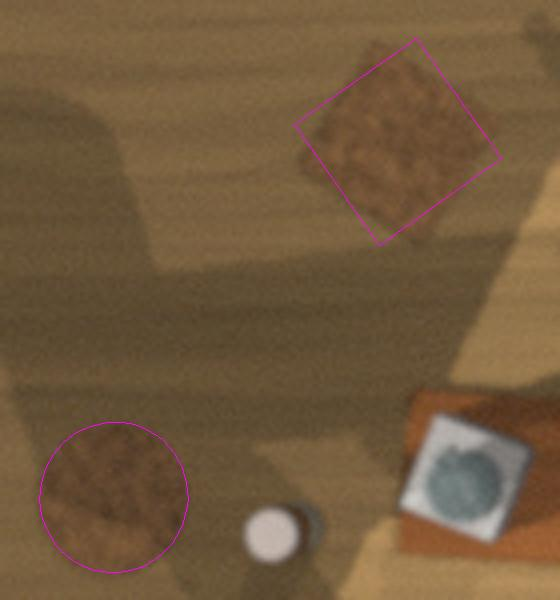

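View pics/q1.png

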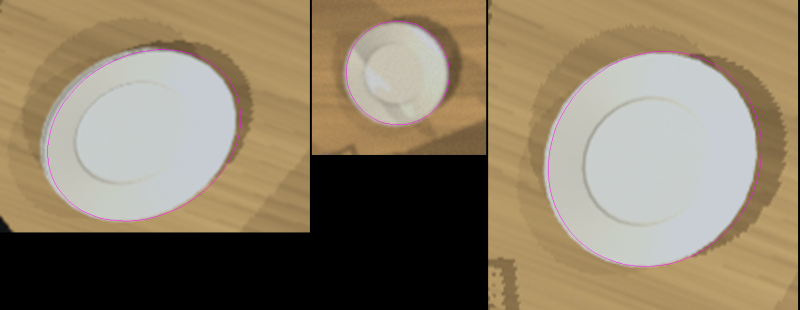

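```bash
python3 -c "
from h import *
plan(.456,.108,.20,-67)"; python3 ov3.py '{"smat":[0.68,0.166,57]}'
```

```text
t 4.25 cur [ 0.4836 -0.0029  0.3583] yaw -69.38 w 0.997 F [ 1.5  1.6 -0. ] q6 1.15
turn [-0.0007  0.0008 -0.0198] shift [-1.132 -0.13   1.585] | rows needed 3.9
```

View pics/p5.png

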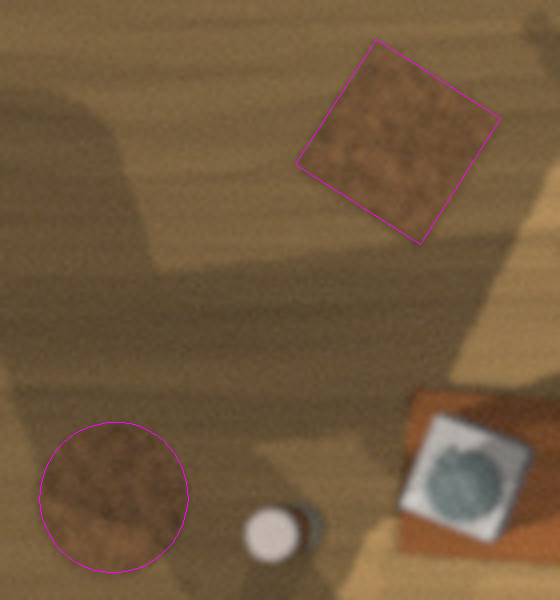

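Emit:
move_arm(series="0 0 0 -0.08 0 0.04 1;0 0 -0.005 -0.22 -0.02 0.14 1;0 0 -0.01 -0.36 -0.04 0.26 1;0 0 -0.015 -0.5 -0.06 0.38 1;0 0 -0.02 -0.64 -0.08 0.5 1;0 0 -0.02 -0.78 -0.1 0.62 1;0 0 -0.02 -0.9 -0.12 0.74 1;0 0 -0.02 -1 -0.13 0.86 1")

```text
time: 5.05
tool_pos: [0.4595, 0.0936, 0.2711]
tcp_rot: [2.62, -1.734, -0.0]
wrist_force: [-0.6, 0.4, -0.2]
width: 1.002
```

Emit:
move_arm(series="0 0 0 -0.06 0 0.12 1;0 0 0 -0.1 0 0.24 1;0 0 0 -0.13 0 0.36 1;0 0 0 -0.13 0 0.47 1;0 0 0 -0.13 0 0.57 1;0 0 0 -0.13 0 0.65 1;0 0 0 -0.13 0 0.7 1;0 0 0 -0.13 0 0.72 1")

```text
time: 5.85
tool_pos: [0.4547, 0.1041, 0.1997]
tcp_rot: [2.618, -1.735, -0.001]
wrist_force: [-0.1, 0.2, 0.2]
width: 0.999
```

```bash
python3 -c "
from h import *
snap('wrist','w3')
plan(.456,.108,.100,-67)
d=load('w3')
j=(.4561,.1077)
S=[proj(d,circ(*j,z,.022)) for z in (.122,.062)]+[proj(d,rect(.4591,.1119,.062,.064,.064,np.radians(-22.5)))]
for i,p in enumerate([S]): crop('w3',160,140,480,340,2.4,'o4',p)
"
```

```text
t 5.90 cur [0.4547 0.1041 0.1998] yaw -67.06 w 1.003 F [-0.4  0.   0. ] q6 1.34
turn [ 0.0003  0.0001 -0.0005] shift [-0.03  -0.028  0.998] | rows needed 2.0
```

View pics/o4.png

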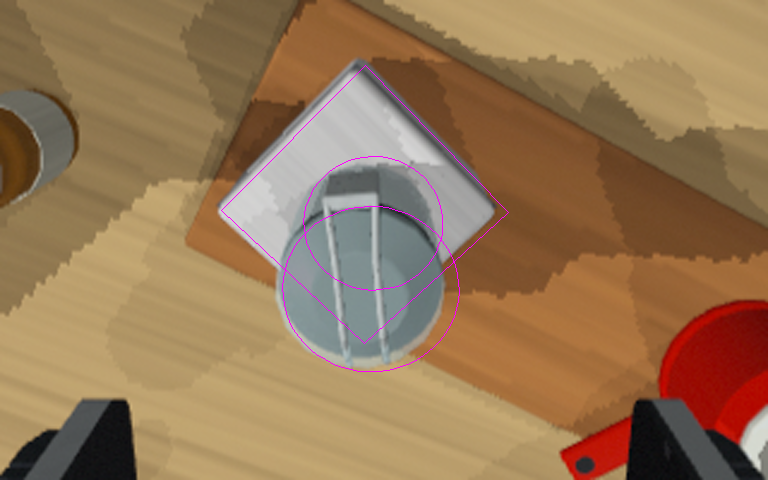

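Emit:
move_arm(series="0 0 0 -0.04 -0.04 0.1 1;0 0 0 -0.05 -0.04 0.25 1;0 0 0 -0.05 -0.04 0.42 1;0 0 0 -0.05 -0.04 0.6 1;0 0 0 -0.05 -0.04 0.76 1;0 0 0 -0.05 -0.04 0.9 1;0 0 0 -0.05 -0.04 0.97 1;0 0 0 -0.05 -0.04 1 1")

```text
time: 6.7
tool_pos: [0.4561, 0.1105, 0.0994]
tcp_rot: [2.618, -1.734, -0.001]
wrist_force: [-0.4, -1.0, 0.9]
width: 1.001
```

Emit:
move_arm(series="0 0 0 0 0 0 0.3;0 0 0 0 0 0 0;0 0 0 0 0 0 -0.2;0 0 0 0 0 0 -0.4;0 0 0 0 0 0 -0.6;0 0 0 0 0 0 -0.6;0 0 0 0 0 0 -0.6;0 0 0 0 0 0 -0.6", squeeze=25)

```text
time: 7.5
tool_pos: [0.4574, 0.1107, 0.1013]
tcp_rot: [-2.618, 1.734, -0.002]
wrist_force: [-0.3, 1.4, 5.0]
width: 0.503
```

```bash
python3 -c "
from h import *
plan(.456,.108,.100,-67)
snap('wrist','w4')"
```

```text
t 7.50 cur [0.4574 0.1107 0.1013] yaw -67.04 w 0.503 F [-0.3  1.4  5. ] q6 1.35
turn [-0.0009 -0.0002 -0.0004] shift [0.019 0.023 0.013] | rows needed 0.1
```

View pics/w4.png

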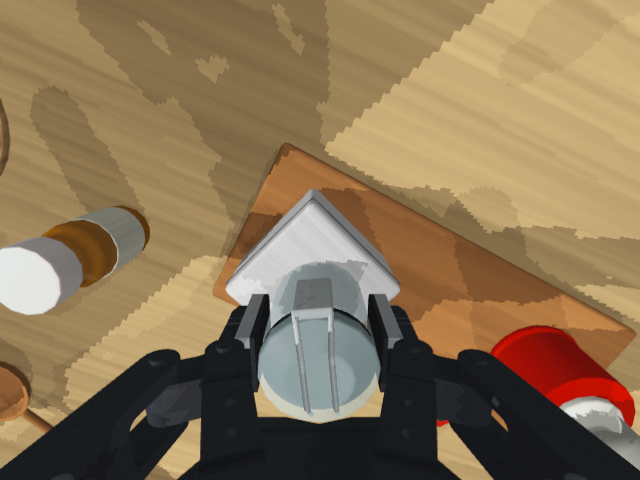

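Emit:
move_arm(series="0 0 0 0 0 -0.03 -0.6;0 0 0 0 0 -0.1 -0.6;0 0 0 0 0 -0.22 -0.6;0 0 0 0 0 -0.36 -0.6;0 0 0 0 0 -0.5 -0.6;0 0 0 -0.04 -0.01 -0.64 -0.6;0 0 0 -0.1 -0.03 -0.76 -0.6;0 0 0 -0.18 -0.06 -0.85 -0.6")

```text
time: 8.35
tool_pos: [0.4555, 0.13, 0.1871]
tcp_rot: [-2.617, 1.735, -0.002]
wrist_force: [-0.5, -0.5, -1.1]
width: 0.506
```

Emit:
move_arm(series="0 0 0 -0.1 -0.04 -0.04 -0.6;0 0 0 -0.22 -0.08 -0.07 -0.6;0 0 0 -0.35 -0.12 -0.08 -0.6;0 0 0 -0.48 -0.17 -0.08 -0.6;0 0 0 -0.61 -0.22 -0.08 -0.6;0 0 0 -0.74 -0.27 -0.08 -0.6;0 0 0 -0.87 -0.31 -0.08 -0.6;0 0 0 -1 -0.36 -0.08 -0.6")

```text
time: 9.15
tool_pos: [0.4489, 0.2367, 0.193]
tcp_rot: [2.619, -1.734, -0.0]
wrist_force: [0.2, -0.6, -2.8]
width: 0.508
```

```bash
python3 -c "
from h import *
snap('wrist','w5')
plan(.444,.357,.150,-67)"
```

```text
t 9.20 cur [0.4491 0.2385 0.1932] yaw -67.02 w 0.505 F [ 0.9  2.7 -1.5] q6 1.61
turn [-0.0003  0.0008 -0.0001] shift [-1.11  -0.416  0.435] | rows needed 2.5
```

View pics/w5.png

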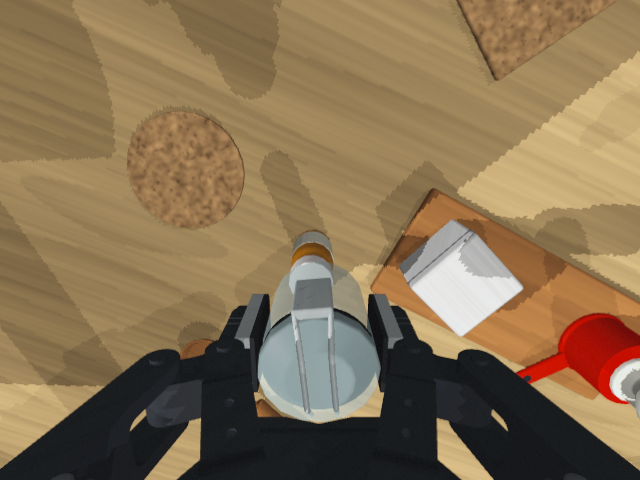

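```bash
python3 -c "
from h import *
d=load('w5'); p=d['tool_pos']
Rt=R.from_rotvec(d['tcp_rot'])
S=[proj(d,circ(.444,.357,.006,.05))]
# jar circle at top: TCP + (0,oy,-(.122-.1005)) in tool
for oy in (0,):
  c=p+Rt.apply([0,oy,-.0213]); S.append(proj(d,circ(c[0],c[1],c[2],.022)))
crop('w5',100,80,420,440,1.6,'o5',S)
S=[proj(d,rect(.4591,.1135,.062,.064,.064,np.radians(-22.5))),proj(d,rect(.4591,.1135,.012,.064,.064,np.radians(-22.5)))]
crop('w5',360,180,560,380,2.9,'o6',S)
"
```

```text
(no output)
```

View pics/o5.png

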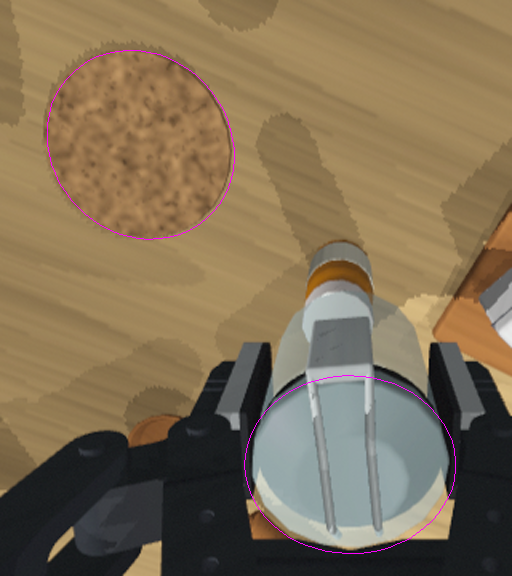

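View pics/o6.png

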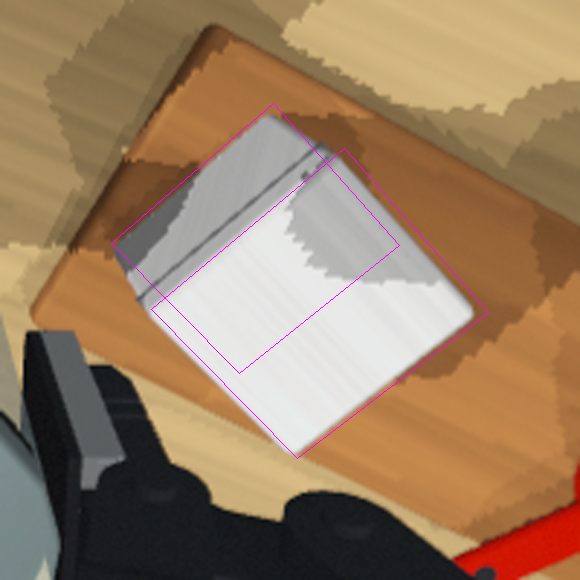

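Emit:
move_arm(series="0 0 0 -0.13 -0.05 0 -0.6;0 0 0 -0.28 -0.1 0 -0.6;0 0 0 -0.44 -0.16 0.02 -0.6;0 0 0 -0.6 -0.22 0.05 -0.6;0 0 0 -0.74 -0.28 0.1 -0.6;0 0 0 -0.86 -0.32 0.18 -0.6;0 0 0 -0.95 -0.36 0.28 -0.6;0 0 0 -1 -0.38 0.4 -0.6")

```text
time: 10.0
tool_pos: [0.4451, 0.3435, 0.1523]
tcp_rot: [-2.62, 1.734, -0.0]
wrist_force: [0.3, 0.2, -1.6]
width: 0.511
```

Emit:
move_arm(series="0 0 0 -0.05 -0.02 0.13 -0.6;0 0 0 -0.08 -0.03 0.27 -0.6;0 0 0 -0.11 -0.04 0.42 -0.6;0 0 0 -0.11 -0.04 0.56 -0.6;0 0 0 -0.11 -0.04 0.69 -0.6;0 0 0 -0.11 -0.04 0.79 -0.6;0 0 0 -0.11 -0.04 0.86 -0.6;0 0 0 -0.11 -0.04 0.88 -0.6")

```text
time: 10.8
tool_pos: [0.4441, 0.3536, 0.0643]
tcp_rot: [2.618, -1.734, -0.001]
wrist_force: [-0.0, 0.6, -1.1]
width: 0.503
```

```bash
python3 -c "
from h import *
plan(.444,.357,.0453,-67)"
```

```text
t 10.80 cur [0.4441 0.3536 0.0643] yaw -67.06 w 0.503 F [-0.   0.6 -1.1] q6 1.80
turn [ 0.0007 -0.0002 -0.0005] shift [-0.031 -0.012  0.19 ] | rows needed 0.4
```

Emit:
move_arm(series="0 0 0 -0.02 -0.01 0.05 -0.6;0 0 0 -0.03 -0.01 0.1 -0.6;0 0 0 -0.03 -0.01 0.13 -0.6;0 0 0 -0.03 -0.01 0.15 -0.6;0 0 0 -0.03 -0.01 0.16 -0.6;0 0 0 -0.03 -0.01 0.17 -0.6;0 0 0 -0.03 -0.01 0.18 -0.6;0 0 0 -0.03 -0.01 0.19 -0.6")

```text
time: 11.6
tool_pos: [0.4444, 0.3573, 0.0464]
tcp_rot: [-2.619, 1.735, -0.0]
wrist_force: [0.0, -0.8, -1.9]
width: 0.507
```

Emit:
move_arm(series="0 0 0 0 0 0.005 -0.6;0 0 0 0 0 0.01 -0.6;0 0 0 0 0 0.01 -0.6;0 0 0 0 0 0.015 -0.6;0 0 0 0 0 0.015 -0.6;0 0 0 0 0 0.02 -0.6;0 0 0 0 0 0.02 -0.6;0 0 0 0 0 0.02 -0.6")

```text
time: 12.4
tool_pos: [0.4444, 0.3574, 0.0453]
tcp_rot: [-2.619, 1.735, -0.0]
wrist_force: [-2.2, -2.1, 6.9]
width: 0.508
```

Emit:
move_arm(series="0 0 0 0 0 0.01 0.05;0 0 0 0 0 0.01 0.1;0 0 0 0 0 0.01 0.2;0 0 0 0 0 0.01 0.4;0 0 0 0 0 0.01 0.6;0 0 0 0 0 0 0.8;0 0 0 0 0 -0.04 1;0 0 0 0 0 -0.15 1")

```text
time: 13.2
tool_pos: [0.4435, 0.3567, 0.0588]
tcp_rot: [2.617, -1.734, -0.001]
wrist_force: [-0.1, -0.2, 0.2]
width: 1.0
```

Emit:
move_arm(series="0 0 0 0 0 -0.1 1;0 0 0 0 0 -0.22 1;0 0 0 0 0 -0.36 1;0 0 0 0 0 -0.5 1;0 0 0 0 0 -0.64 1;0 0 0 0 0 -0.78 1;0 0 0 0 0 -0.9 1;0 0 0 0.05 0.02 -1 1")

```text
time: 14.0
tool_pos: [0.4447, 0.3524, 0.1608]
tcp_rot: [-2.618, 1.733, -0.001]
wrist_force: [-0.0, -0.2, 0.9]
width: 1.001
```

```bash
python3 -c "
from h import *
snap('wrist','w6')
d=load('w6'); S=[proj(d,circ(.444,.357,.006,.05)),proj(d,circ(.444,.357,.066,.022)),proj(d,circ(.444,.357,.006,.022))]
crop('w6',140,140,480,420,2.3,'o7',S)
plan(.440,-.058,.20,-67)"
```

```text
t 14.05 cur [0.4454 0.3518 0.1622] yaw -67.02 w 0.998 F [ 0.  -0.1  0.2] q6 1.80
turn [-0.0014  0.     -0.0002] shift [ 3.752  1.648 -0.383] | rows needed 8.2
```

View pics/o7.png

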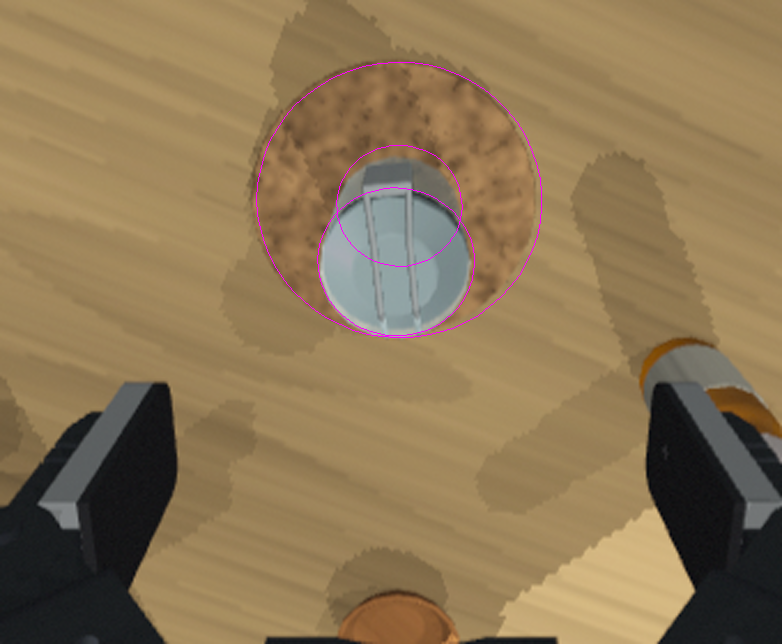

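```bash
python3 -c "
from h import *
plan(.459,.114,.19,-112.5)"
```

```text
t 14.05 cur [0.4454 0.3518 0.1622] yaw -67.02 w 0.998 F [ 0.  -0.1  0.2] q6 1.80
turn [-0.0013  0.0006  0.379 ] shift [ 2.243  0.802 -0.28 ] | rows needed 5.3
```

Emit:
move_arm(series="0 0 0 0.07 0.03 -0.06 1;0 0 0 0.2 0.07 -0.12 1;0 0 0 0.33 0.12 -0.18 1;0 0 0 0.46 0.17 -0.23 1;0 0 0 0.6 0.21 -0.26 1;0 0 0 0.73 0.26 -0.28 1;0 0 0 0.87 0.31 -0.28 1;0 0 0 1 0.36 -0.28 1")

```text
time: 14.85
tool_pos: [0.4502, 0.2443, 0.1871]
tcp_rot: [2.619, -1.735, -0.0]
wrist_force: [0.9, 0.7, -0.3]
width: 1.006
```

Emit:
move_arm(series="0 0 0.04 0.14 0.05 0 1;0 0 0.09 0.28 0.1 0 1;0 0 0.14 0.42 0.15 0 1;0 0 0.19 0.56 0.2 0 1;0 0 0.24 0.7 0.25 0 1;0 0 0.29 0.82 0.29 0 1;0 0 0.34 0.92 0.33 0 1;0 0 0.379 1 0.36 0 1")

```text
time: 15.65
tool_pos: [0.4557, 0.1383, 0.1869]
tcp_rot: [1.739, -2.616, -0.0]
wrist_force: [-0.2, 0.2, -0.0]
width: 0.996
```

```bash
python3 -c "
from h import *
snap('wrist','w7')
plan(.459,.114,.10,-112.5)
d=load('w7');T=(.459,.114);a=np.radians(-22.5)
S=[proj(d,rect(*T,z,.064,.064,a)) for z in(.062,.012)]
crop('w7',140,100,500,400,2.1,'o8',S)
"
```

```text
t 15.70 cur [0.4558 0.1375 0.1869] yaw -112.93 w 0.998 F [ 0.4 -0.  -0.5] q6 2.21
turn [ 0.0001 -0.0006 -0.0036] shift [ 0.203 -0.122  0.869] | rows needed 1.8
```

View pics/o8.png

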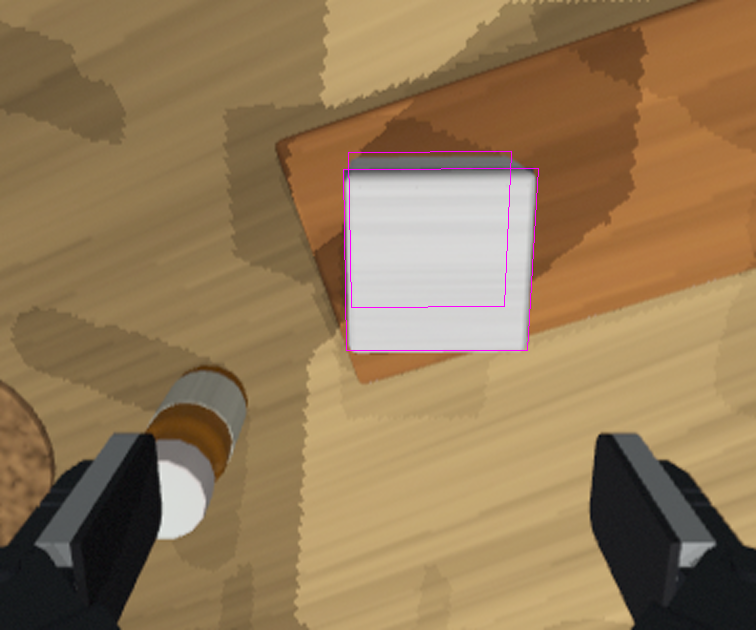

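Emit:
move_arm(series="0 0 -0.003 0.08 -0.05 0.02 1;0 0 -0.003 0.15 -0.09 0.08 1;0 0 -0.003 0.19 -0.11 0.18 1;0 0 -0.003 0.2 -0.12 0.31 1;0 0 -0.003 0.2 -0.12 0.44 1;0 0 -0.003 0.2 -0.12 0.56 1;0 0 -0.003 0.2 -0.12 0.66 1;0 0 -0.003 0.2 -0.12 0.72 1")

```text
time: 16.5
tool_pos: [0.4587, 0.1167, 0.1137]
tcp_rot: [1.753, -2.605, -0.001]
wrist_force: [-0.3, -0.7, -0.4]
width: 0.999
```

```bash
python3 -c "
from h import *
plan(.459,.114,.05,-112.5)
"
```

```text
t 16.50 cur [0.4587 0.1167 0.1137] yaw -112.13 w 0.999 F [-0.3 -0.7 -0.4] q6 2.15
turn [ 0.0008 -0.0005  0.0031] shift [ 0.023 -0.014  0.637] | rows needed 1.3
```

Emit:
move_arm(series="0 0 0.003 0.02 -0.01 0.08 1;0 0 0.003 0.02 -0.01 0.18 1;0 0 0.003 0.02 -0.01 0.3 1;0 0 0.003 0.02 -0.01 0.42 1;0 0 0.003 0.02 -0.01 0.52 1;0 0 0.003 0.02 -0.01 0.6 1;0 0 0.003 0.02 -0.01 0.63 1;0 0 0.003 0.02 -0.01 0.64 1")

```text
time: 17.3
tool_pos: [0.4595, 0.1143, 0.0508]
tcp_rot: [1.744, -2.612, -0.001]
wrist_force: [-0.4, 0.0, -0.2]
width: 1.001
```

Emit:
move_arm(series="0 0 0 0 0 0 0.8;0 0 0 0 0 0 0.6;0 0 0 0 0 0 0.5;0 0 0 0 0 0 0.4;0 0 0 0 0 0 0.2;0 0 0 0 0 0 0;0 0 0 0 0 0 0;0 0 0 0 0 0 0", squeeze=25)

```text
time: 18.1
tool_pos: [0.4602, 0.1144, 0.0519]
tcp_rot: [-1.745, 2.612, -0.001]
wrist_force: [-1.1, -1.1, 6.1]
width: 0.749
```

```bash
python3 -c "
from h import *
snap('wrist','w8')
plan(.459,.114,.05,-112.5)
"
```

```text
t 18.15 cur [0.4602 0.1144 0.0519] yaw -112.52 w 0.746 F [-1.3 -0.2  5.3] q6 2.16
turn [-0.0004  0.0002 -0.0002] shift [0.008 0.01  0.019] | rows needed 0.0
```

View pics/w8.png

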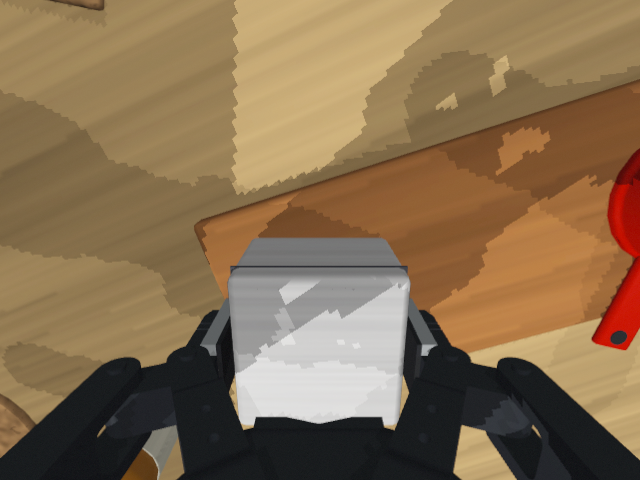

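Emit:
move_arm(series="0 0 0 0 0 -0.03 0;0 0 0 0 0 -0.1 0;0 0 0 0 0 -0.22 0;0 0 0 0 0 -0.36 0;0 0 0 0 0 -0.51 0;0 0 0 0 0 -0.66 0;0 0 0 0.04 -0.05 -0.81 0;0 0 0 0.1 -0.12 -0.95 0")

```text
time: 18.95
tool_pos: [0.4671, 0.1006, 0.1478]
tcp_rot: [-1.745, 2.611, -0.0]
wrist_force: [0.1, -0.1, -1.4]
width: 0.741
```

```bash
python3 -c "
from h import *
plan(.669,-.160,.18,-88)
"
```

```text
t 18.95 cur [0.4671 0.1006 0.1478] yaw -112.48 w 0.741 F [ 0.1 -0.1 -1.4] q6 2.12
turn [-3.00e-04  2.00e-04 -2.04e-01] shift [ 1.636 -2.862 -0.322] | rows needed 6.6
```

Emit:
move_arm(series="0 0 0 0.07 -0.11 -0.12 0;0 0 0 0.14 -0.23 -0.22 0;0 0 0 0.21 -0.36 -0.28 0;0 0 0 0.28 -0.49 -0.32 0;0 0 0 0.35 -0.62 -0.32 0;0 0 0 0.42 -0.74 -0.32 0;0 0 0 0.49 -0.87 -0.32 0;0 0 0 0.56 -1 -0.32 0")

```text
time: 19.75
tool_pos: [0.5383, 0.0095, 0.1775]
tcp_rot: [1.744, -2.612, -0.001]
wrist_force: [-0.8, 1.1, -1.3]
width: 0.746
```

Emit:
move_arm(series="0 0 0 0.07 -0.12 0 0;0 0 0 0.14 -0.25 0 0;0 0 0 0.21 -0.37 0 0;0 0 0 0.28 -0.5 0 0;0 0 0 0.35 -0.62 0 0;0 0 0 0.42 -0.75 0 0;0 0 0 0.49 -0.87 0 0;0 0 0 0.56 -1 0 0")

```text
time: 20.55
tool_pos: [0.6095, -0.0805, 0.1783]
tcp_rot: [1.745, -2.612, -0.0]
wrist_force: [1.0, -0.2, -1.4]
width: 0.742
```

Emit:
move_arm(series="0 0 -0.03 0.07 -0.12 0 0;0 0 -0.06 0.14 -0.24 0 0;0 0 -0.09 0.22 -0.36 0 0;0 0 -0.12 0.29 -0.48 0 0;0 0 -0.15 0.36 -0.6 0 0;0 0 -0.18 0.43 -0.7 0 0;0 0 -0.2 0.48 -0.78 0 0;0 0 -0.204 0.51 -0.83 0 0")

```text
time: 21.35
tool_pos: [0.6666, -0.1596, 0.1781]
tcp_rot: [2.259, -2.183, 0.0]
wrist_force: [0.3, -0.9, -0.1]
width: 0.745
```

```bash
python3 -c "
from h import *
snap('wrist','w9')
plan(.669,-.160,.1,-88)
d=load('w9');a=np.radians(2);t=(.668,-.16)
S=[proj(d,rect(*t,.016,.112,.102,a)),proj(d,rect(*t,.016,.12,.11,a)),proj(d,rect(*t,.016,.12,.11,a))]
p=d['tool_pos'];c=p+R.from_rotvec(d['tcp_rot']).apply([0,.001,0])
S+=[proj(d,rect(c[0],c[1],p[2]+.010,.064,.064,a)),proj(d,rect(c[0],c[1],p[2]-.04,.064,.064,a))]
crop('w9',130,100,510,440,1.9,'o9',S)
"
```

```text
t 21.40 cur [ 0.6669 -0.1601  0.1781] yaw -88.08 w 0.749 F [ 1.8 -1.3 -1.3] q6 1.27
turn [-0.0003 -0.0003 -0.0007] shift [-0.    -0.02   0.781] | rows needed 1.6
```

View pics/o9.png

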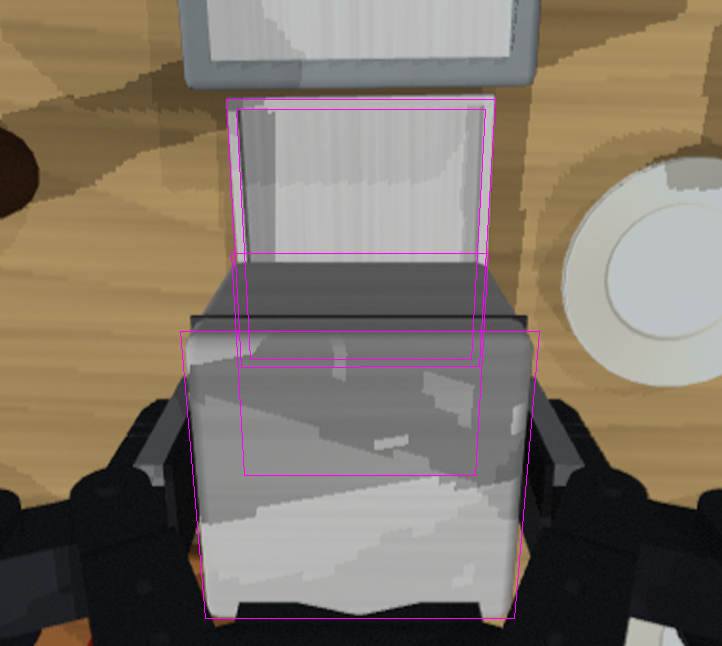

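Emit:
move_arm(series="0 0 0 0 -0.01 0.05 0;0 0 0 0 -0.02 0.15 0;0 0 0 0 -0.025 0.28 0;0 0 0 0 -0.025 0.42 0;0 0 0 0 -0.025 0.56 0;0 0 0 0 -0.025 0.7 0;0 0 0 0 -0.025 0.83 0;0 0 0 0 -0.025 0.95 0")

```text
time: 22.2
tool_pos: [0.6681, -0.1582, 0.0817]
tcp_rot: [2.259, -2.183, -0.001]
wrist_force: [1.0, -0.4, -0.6]
width: 0.746
```

Emit:
move_arm(series="0 0 0 0 0 0.08 0;0 0 0 0 0 0.14 0;0 0 0 0 0 0.18 0;0 0 0 0 0 0.21 0;0 0 0 0 0 0.23 0;0 0 0 0 0 0.25 0;0 0 0 0 0 0.25 0;0 0 0 0 0 0.25 0")

```text
time: 23.0
tool_pos: [0.6686, -0.1584, 0.0585]
tcp_rot: [-2.259, 2.183, -0.001]
wrist_force: [0.1, -0.5, -1.2]
width: 0.743
```

```bash
python3 -c "
from h import *
plan(.6695,-.160,.044,-88)
"
```

```text
t 23.00 cur [ 0.6686 -0.1584  0.0585] yaw -88.04 w 0.743 F [ 0.1 -0.5 -1.2] q6 1.27
turn [-0.0002 -0.     -0.0004] shift [ 0.016 -0.009  0.145] | rows needed 0.3
```

Emit:
move_arm(series="0 0 0 0.01 0 0.02 0;0 0 0 0.015 -0.01 0.04 0;0 0 0 0.015 -0.01 0.06 0;0 0 0 0.015 -0.01 0.075 0;0 0 0 0.015 -0.01 0.085 0;0 0 0 0.015 -0.01 0.095 0;0 0 0 0.015 -0.01 0.1 0;0 0 0 0.015 -0.01 0.1 0")

```text
time: 23.8
tool_pos: [0.6694, -0.1598, 0.0482]
tcp_rot: [2.259, -2.183, -0.0]
wrist_force: [-0.3, 0.6, -0.5]
width: 0.747
```

Emit:
move_arm(series="0 0 0 0 0 0.005 0;0 0 0 0 0 0.01 0;0 0 0 0 0 0.015 0;0 0 0 0 0 0.02 0;0 0 0 0 0 0.025 0;0 0 0 0 0 0.03 0;0 0 0 0 0 0.03 0;0 0 0 0 0 0.03 0")

```text
time: 24.6
tool_pos: [0.6695, -0.1598, 0.0453]
tcp_rot: [2.259, -2.183, -0.0]
wrist_force: [0.2, -0.2, -2.1]
width: 0.744
```

Emit:
move_arm(series="0 0 0 0 0 0.005 0;0 0 0 0 0 0.01 0;0 0 0 0 0 0.015 0;0 0 0 0 0 0.015 0;0 0 0 0 0 0.02 0;0 0 0 0 0 0.02 0;0 0 0 0 0 0.02 0;0 0 0 0 0 0.02 0")

```text
time: 25.4
tool_pos: [0.6696, -0.1598, 0.044]
tcp_rot: [-2.259, 2.183, -0.0]
wrist_force: [-4.0, 0.1, 4.7]
width: 0.743
```

Emit:
move_arm(series="0 0 0 0 0 0.005 0.52;0 0 0 0 0 0.005 0.56;0 0 0 0 0 0.005 0.65;0 0 0 0 0 0.005 0.8;0 0 0 0 0 0 1;0 0 0 0 0 0 1;0 0 0 0 0 -0.04 1;0 0 0 0 0 -0.12 1")

```text
time: 26.2
tool_pos: [0.6688, -0.1596, 0.0549]
tcp_rot: [2.259, -2.183, -0.002]
wrist_force: [-0.5, 0.1, 0.4]
width: 1.0
```

Emit:
move_arm(series="0 0 0 0 0 -0.1 1;0 0 0 0 0 -0.22 1;0 0 0 0 0 -0.36 1;0 0 0 0 0 -0.5 1;0 0 0 0 0 -0.64 1;0 0 0 0 0 -0.78 1;0 0 0 0 0 -0.9 1;0 0 0 0 0.05 -1 1")

```text
time: 27.0
tool_pos: [0.6651, -0.1601, 0.1569]
tcp_rot: [-2.259, 2.182, -0.002]
wrist_force: [0.1, 0.1, 0.4]
width: 0.999
```

```bash
python3 -c "
from h import *
snap('wrist','w10')
plan(.440,-.058,.19,-67)
d=load('w10');a=np.radians(2);t=(.669,-.16)
S=[proj(d,rect(*t,.014,.112,.102,a)),proj(d,rect(*t,.054,.064,.064,a)),proj(d,rect(*t,.004,.064,.064,a))]
crop('w10',130,100,510,440,1.9,'o10',S)
"
```

```text
t 27.05 cur [ 0.6649 -0.1604  0.1585] yaw -88.04 w 1.000 F [-0.8  0.1  1.8] q6 1.26
turn [-0.0011 -0.0007 -0.1753] shift [-1.1    2.211 -0.322] | rows needed 5.0
```

View pics/o10.png

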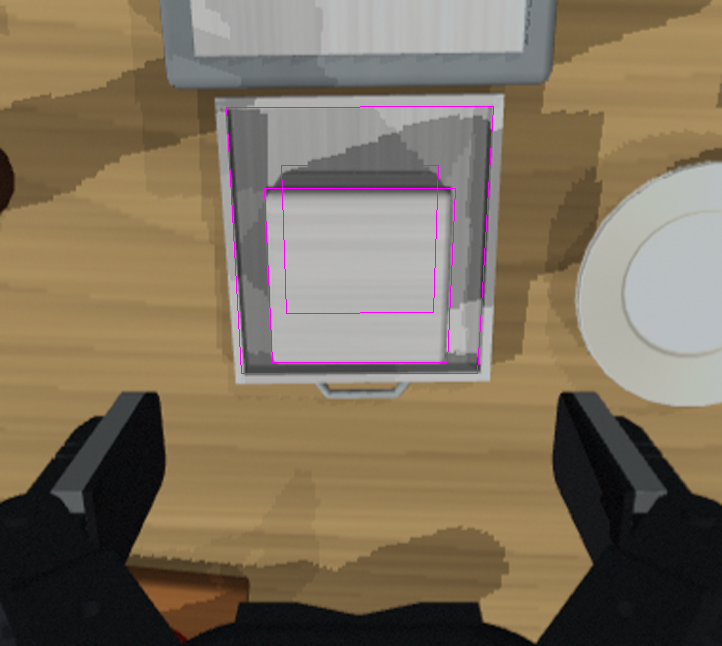

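Emit:
move_arm(series="0 0 0 -0.05 0.1 -0.05 1;0 0 0 -0.11 0.22 -0.12 1;0 0 0 -0.17 0.35 -0.18 1;0 0 0 -0.24 0.48 -0.22 1;0 0 0 -0.3 0.61 -0.25 1;0 0 0 -0.37 0.74 -0.27 1;0 0 0 -0.43 0.87 -0.27 1;0 0 0 -0.5 1 -0.27 1")

```text
time: 27.85
tool_pos: [0.5614, -0.1129, 0.1822]
tcp_rot: [2.259, -2.183, -0.0]
wrist_force: [0.3, 0.4, 0.4]
width: 1.003
```

Emit:
move_arm(series="0 0 0 -0.07 0.13 0 1;0 0 0 -0.13 0.26 0 1;0 0 0 -0.2 0.39 0 1;0 0 0 -0.27 0.52 0 1;0 0 0 -0.34 0.66 0 1;0 0 0 -0.4 0.79 0 1;0 0 0 -0.46 0.91 0 1;0 0 0 -0.52 1 0 1")

```text
time: 28.65
tool_pos: [0.4599, -0.0644, 0.1822]
tcp_rot: [2.259, -2.183, -0.0]
wrist_force: [1.2, 0.2, 0.8]
width: 1.002
```

```bash
python3 -c "
from h import *
snap('wrist','w11')
plan(.440,-.058,.113,-88)
d=load('w11');c=(.440,-.058)
S=[proj(d,circ(*c,.124,.024)),proj(d,circ(*c,.062,.021)),proj(d,circ(*c,.062,.03)),proj(d,circ(*c,.0145,.033))]
crop('w11',130,80,510,420,1.9,'o11',S)
"
```

```text
t 28.70 cur [ 0.4587 -0.0637  0.182 ] yaw -88.03 w 1.002 F [-1.3  0.4 -0.2] q6 1.34
turn [ 0.0008  0.0004 -0.0003] shift [-0.063  0.184  0.69 ] | rows needed 1.4
```

View pics/o11.png

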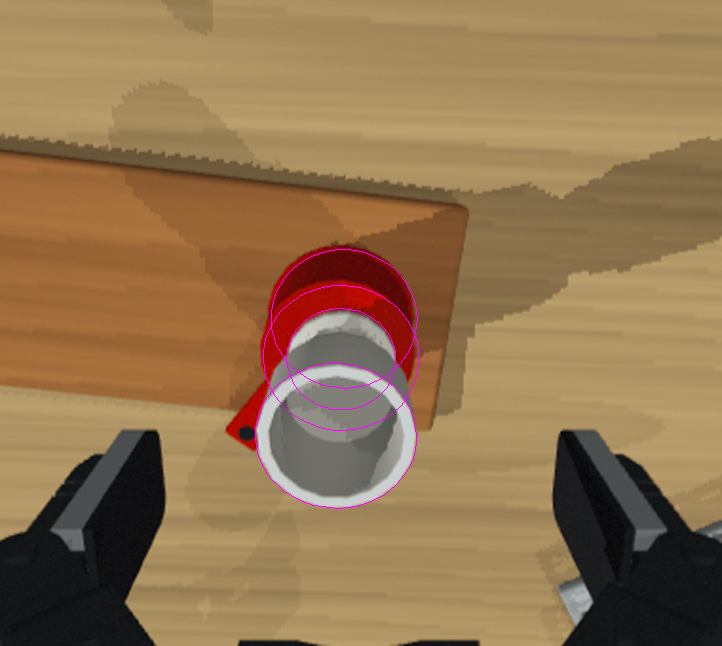

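Emit:
move_arm(series="0 0 0 -0.04 0.1 0.04 1;0 0 0 -0.06 0.16 0.12 1;0 0 0 -0.06 0.18 0.23 1;0 0 0 -0.06 0.18 0.36 1;0 0 0 -0.06 0.18 0.48 1;0 0 0 -0.06 0.18 0.59 1;0 0 0 -0.06 0.18 0.66 1;0 0 0 -0.06 0.18 0.69 1")

```text
time: 29.5
tool_pos: [0.4423, -0.0595, 0.1119]
tcp_rot: [2.258, -2.182, -0.003]
wrist_force: [-0.6, 0.2, -0.2]
width: 0.999
```

```bash
python3 -c "
from h import *
plan(.440,-.058,.113,-88)"
```

```text
t 29.50 cur [ 0.4423 -0.0595  0.1119] yaw -88.05 w 0.999 F [-0.6  0.2 -0.2] q6 1.35
turn [ 0.001   0.0002 -0.0004] shift [-0.015  0.023 -0.011] | rows needed 0.1
```

Emit:
move_arm(series="0 0 0 -0.015 0.02 -0.01 0.7;0 0 0 -0.015 0.02 -0.01 0.4;0 0 0 -0.015 0.02 -0.01 0.25;0 0 0 -0.015 0.02 -0.01 0.15;0 0 0 -0.015 0.02 -0.01 0;0 0 0 -0.015 0.02 -0.01 -0.3;0 0 0 -0.015 0.02 -0.01 -0.4;0 0 0 -0.015 0.02 -0.01 -0.4", squeeze=25)

```text
time: 30.3
tool_pos: [0.4414, -0.0582, 0.1151]
tcp_rot: [-2.259, 2.183, -0.002]
wrist_force: [-1.0, 0.1, 5.3]
width: 0.547
```

Emit:
move_arm(series="0 0 0 0 0 0 -0.4;0 0 0 0 0 -0.04 -0.4;0 0 0 0 0 -0.12 -0.4;0 0 0 0 0 -0.24 -0.4;0 0 0 0 0 -0.36 -0.4;0 0 0 0.04 0 -0.48 -0.4;0 0 0 0.1 0 -0.58 -0.4;0 0 0 0.2 0 -0.64 -0.4")

```text
time: 31.1
tool_pos: [0.4423, -0.0786, 0.18]
tcp_rot: [-2.259, 2.182, -0.003]
wrist_force: [0.4, 0.1, -0.8]
width: 0.546
```

```bash
python3 -c "
from h import *
snap('wrist','w12')
plan(.454,-.3735,.15,-88)"
```

```text
t 31.15 cur [ 0.4429 -0.0802  0.1806] yaw -88.02 w 0.547 F [ 0.2 -1.3 -0.8] q6 1.30
turn [-0.0016 -0.0011 -0.0002] shift [ 2.935 -0.009  0.313] | rows needed 5.9
```

View pics/w12.png

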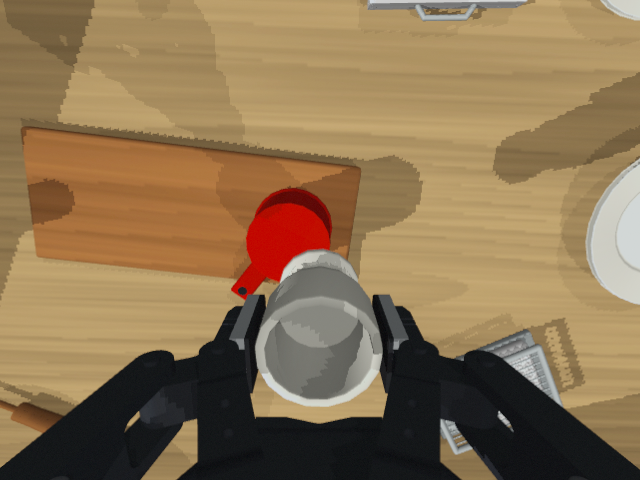

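Emit:
move_arm(series="0 0 0 0.12 0 0 -0.4;0 0 0 0.24 0 0 -0.4;0 0 0 0.37 0 0 -0.4;0 0 0 0.5 0 0 -0.4;0 0 0 0.62 0 0 -0.4;0 0 0 0.75 0 0 -0.4;0 0 0 0.87 0 0 -0.4;0 0 0 1 0 0 -0.4")

```text
time: 31.95
tool_pos: [0.445, -0.1791, 0.1782]
tcp_rot: [-2.259, 2.183, 0.0]
wrist_force: [-0.2, 0.3, -1.4]
width: 0.548
```

Emit:
move_arm(series="0 0 0 0.12 0 0 -0.4;0 0 0 0.24 0 0 -0.4;0 0 0 0.37 0 0 -0.4;0 0 0 0.5 0 0 -0.4;0 0 0 0.62 0 0.03 -0.4;0 0 0 0.75 0 0.07 -0.4;0 0 0 0.87 0 0.12 -0.4;0 0 0 1 0 0.18 -0.4")

```text
time: 32.75
tool_pos: [0.4483, -0.2789, 0.1597]
tcp_rot: [-2.259, 2.183, 0.0]
wrist_force: [0.1, 0.6, -1.6]
width: 0.548
```

```bash
python3 -c "
from h import *
snap('wrist','w13')
plan(.4555,-.3735,.064,-88)
d=load('w13')
S=[proj(d,circ(.454,-.3735,.022,.07))]
crop('w13',130,60,640,420,1.55,'o13',S)"
```

```text
t 32.80 cur [ 0.448  -0.2803  0.1587] yaw -88.06 w 0.542 F [ 0.5 -2.8 -1.1] q6 0.93
turn [ 0.0005 -0.0003 -0.0005] shift [ 0.933 -0.044  0.947] | rows needed 2.7
```

View pics/o13.png

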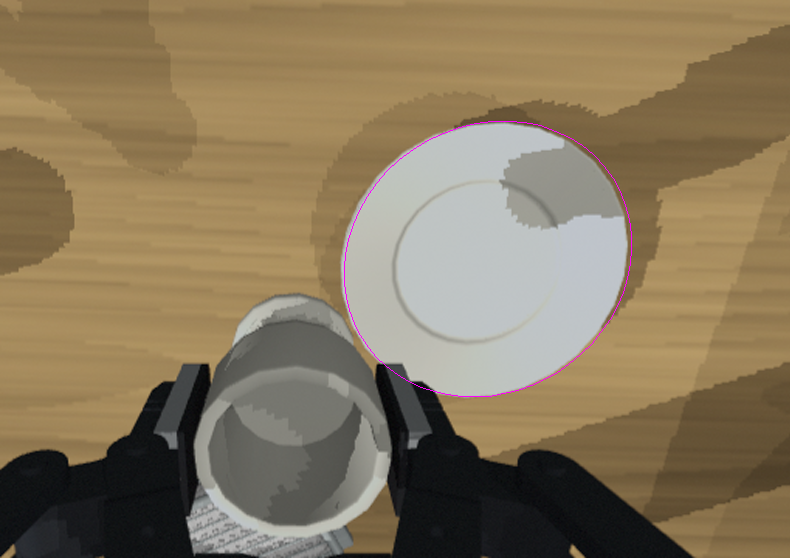

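Emit:
move_arm(series="0 0 0 0.13 -0.01 0.04 -0.4;0 0 0 0.27 -0.02 0.08 -0.4;0 0 0 0.41 -0.03 0.14 -0.4;0 0 0 0.55 -0.04 0.2 -0.4;0 0 0 0.68 -0.04 0.28 -0.4;0 0 0 0.79 -0.04 0.36 -0.4;0 0 0 0.88 -0.04 0.44 -0.4;0 0 0 0.92 -0.04 0.52 -0.4")

```text
time: 33.6
tool_pos: [0.4554, -0.3707, 0.1074]
tcp_rot: [2.258, -2.184, -0.0]
wrist_force: [-0.1, -0.1, -0.4]
width: 0.548
```

Emit:
move_arm(series="0 0 0 0 0 0.07 -0.4;0 0 0 0 0 0.14 -0.4;0 0 0 0 0 0.2 -0.4;0 0 0 0 0 0.25 -0.4;0 0 0 0 0 0.29 -0.4;0 0 0 0 0 0.32 -0.4;0 0 0 0 0 0.34 -0.4;0 0 0 0 0 0.34 -0.4")

```text
time: 34.4
tool_pos: [0.4555, -0.3697, 0.0741]
tcp_rot: [-2.259, 2.183, 0.0]
wrist_force: [-0.3, 0.2, -1.5]
width: 0.546
```

```bash
python3 -c "
from h import *
plan(.4555,-.3735,.064,-88)"
```

```text
t 34.40 cur [ 0.4555 -0.3697  0.0741] yaw -88.04 w 0.546 F [-0.3  0.2 -1.5] q6 0.81
turn [ 0.0001  0.0001 -0.0003] shift [0.038 0.001 0.101] | rows needed 0.2
```

Emit:
move_arm(series="0 0 0 0.02 0 0.02 -0.4;0 0 0 0.04 0 0.04 -0.4;0 0 0 0.04 0 0.06 -0.4;0 0 0 0.04 0 0.07 -0.4;0 0 0 0.04 0 0.08 -0.4;0 0 0 0.04 0 0.09 -0.4;0 0 0 0.04 0 0.095 -0.4;0 0 0 0.04 0 0.1 -0.4")

```text
time: 35.2
tool_pos: [0.4557, -0.3737, 0.0642]
tcp_rot: [2.259, -2.183, -0.0]
wrist_force: [-0.2, 0.1, -0.6]
width: 0.548
```

Emit:
move_arm(series="0 0 0 0 0 0.005 -0.4;0 0 0 0 0 0.01 -0.4;0 0 0 0 0 0.01 -0.4;0 0 0 0 0 0.015 -0.4;0 0 0 0 0 0.015 -0.4;0 0 0 0 0 0.015 -0.4;0 0 0 0 0 0.015 -0.4;0 0 0 0 0 0.015 -0.4")

```text
time: 36.0
tool_pos: [0.4559, -0.3739, 0.0641]
tcp_rot: [-2.259, 2.183, -0.001]
wrist_force: [-4.1, 2.7, 7.4]
width: 0.547
```

Emit:
move_arm(series="0 0 0 0 0 0 0.12;0 0 0 0 0 0 0.16;0 0 0 0 0 0 0.25;0 0 0 0 0 0 0.45;0 0 0 0 0 0 0.7;0 0 0 0 0 0 1;0 0 0 0 0 -0.04 1;0 0 0 0 0 -0.12 1")

```text
time: 36.8
tool_pos: [0.4552, -0.3733, 0.0744]
tcp_rot: [2.259, -2.183, -0.003]
wrist_force: [-0.7, -0.6, -0.5]
width: 0.999
```

Emit:
move_arm(series="0 0 0 0 0 -0.1 1;0 0 0 0 0 -0.22 1;0 0 0 0 0 -0.36 1;0 0 0 0 0 -0.5 1;0 0 0 0 0 -0.64 1;0 0 0 -0.04 0 -0.77 1;0 0 0 -0.1 0 -0.88 1;0 0 0 -0.2 0 -0.95 1")

```text
time: 37.6
tool_pos: [0.4553, -0.3537, 0.1713]
tcp_rot: [-2.258, 2.184, -0.002]
wrist_force: [0.6, -0.1, 0.4]
width: 1.003
```

```bash
python3 -c "
from h import *
snap('wrist','w14')
plan(.441,-.058,.17,-128.5)
d=load('w14');c=(.454,-.3735)
S=[proj(d,circ(*c,.022,.07)),proj(d,circ(*c,.073,.024)),proj(d,circ(*c,.011,.021))]
crop('w14',130,60,640,420,1.55,'o14',S)"
```

```text
t 37.65 cur [ 0.4555 -0.3522  0.1719] yaw -88.04 w 0.997 F [-0.4  1.3  0.6] q6 0.83
turn [-7.000e-04  2.000e-04  3.372e-01] shift [-2.945  0.044  0.019] | rows needed 5.9
```

View pics/o14.png

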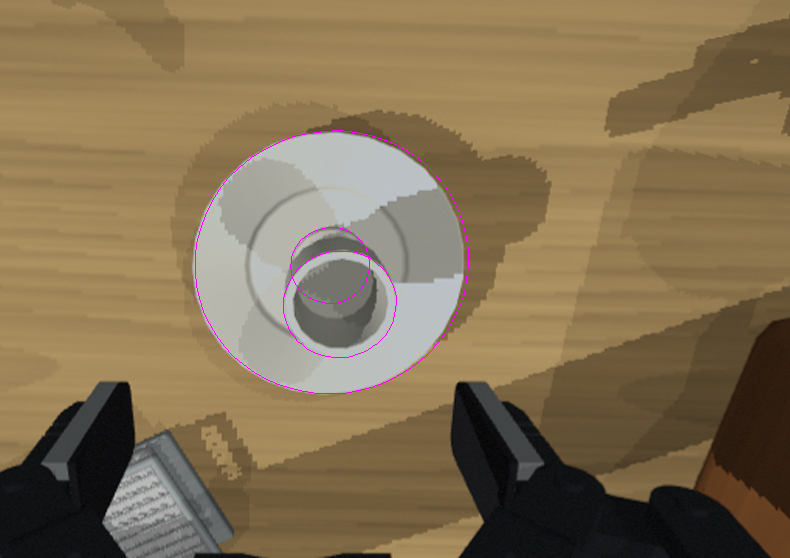

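Emit:
move_arm(series="0 0 0 -0.13 0 0 1;0 0 0 -0.26 0 0 1;0 0 0 -0.39 0 0 1;0 0 0 -0.51 0.01 0 1;0 0 0 -0.63 0.01 0 1;0 0 0 -0.75 0.01 0 1;0 0 0 -0.87 0.01 0 1;0 0 0 -1 0.02 0 1")

```text
time: 38.45
tool_pos: [0.4496, -0.253, 0.1699]
tcp_rot: [-2.259, 2.183, -0.0]
wrist_force: [-0.3, -0.1, 0.3]
width: 0.999
```

Emit:
move_arm(series="0 0 0.04 -0.12 0 0 1;0 0 0.08 -0.24 0 0 1;0 0 0.12 -0.37 0 0 1;0 0 0.16 -0.5 0.01 0 1;0 0 0.2 -0.62 0.01 0 1;0 0 0.25 -0.75 0.01 0 1;0 0 0.29 -0.87 0.01 0 1;0 0 0.337 -1 0.02 0 1")

```text
time: 39.25
tool_pos: [0.4441, -0.1531, 0.1699]
tcp_rot: [-1.36, 2.832, -0.0]
wrist_force: [0.1, 0.1, -0.2]
width: 1.001
```

```bash
python3 -c "
from h import *
plan(.441,-.058,.17,-128.5)"
```

```text
t 39.25 cur [ 0.4441 -0.1531  0.1699] yaw -128.70 w 1.001 F [ 0.1  0.1 -0.2] q6 1.86
turn [-0.0001  0.0001 -0.0017] shift [-0.723  0.618 -0.001] | rows needed 1.9
```

Emit:
move_arm(series="0 0 0 -0.12 0.1 0 1;0 0 0 -0.24 0.2 0 1;0 0 0 -0.36 0.31 0 1;0 0 0 -0.47 0.4 0 1;0 0 0 -0.57 0.48 0 1;0 0 0 -0.64 0.55 0 1;0 0 0 -0.69 0.59 0 1;0 0 0 -0.7 0.6 0 1")

```text
time: 40.05
tool_pos: [0.4407, -0.0613, 0.1698]
tcp_rot: [-1.366, 2.829, -0.0]
wrist_force: [0.3, -1.1, -0.0]
width: 0.998
```

```bash
python3 -c "
from h import *
import ov2
ov2.M['cup']=(.4405,-.058,-38.5)
snap('wrist','w15')
plan(.441,-.058,.09,-128.5)
d=load('w15'); S=ov2.shapes(d); crop('w15',130,60,510,420,1.6,'o15',[S[6],S[7],S[8]])"
```

```text
t 40.10 cur [ 0.4407 -0.0615  0.1698] yaw -128.44 w 1.001 F [0.2 0.7 0.1] q6 2.05
turn [-0.     -0.      0.0005] shift [-0.029  0.02   0.798] | rows needed 1.6
```

View pics/o15.png

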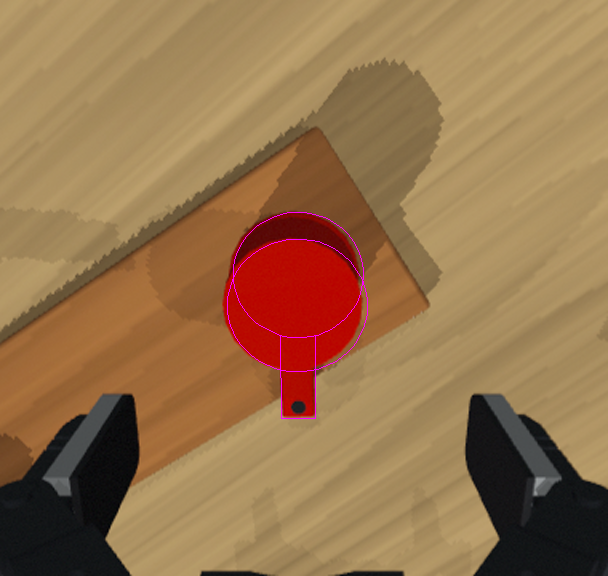

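Emit:
move_arm(series="0 0 0 -0.03 0.02 0.04 1;0 0 0 -0.04 0.02 0.12 1;0 0 0 -0.04 0.02 0.22 1;0 0 0 -0.04 0.02 0.34 1;0 0 0 -0.04 0.02 0.46 1;0 0 0 -0.04 0.02 0.57 1;0 0 0 -0.04 0.02 0.66 1;0 0 0 -0.04 0.02 0.72 1")

```text
time: 40.9
tool_pos: [0.4411, -0.0575, 0.0965]
tcp_rot: [1.365, -2.828, -0.001]
wrist_force: [-0.3, 0.6, 0.6]
width: 1.003
```

```bash
python3 -c "
from h import *
plan(.4415,-.057,.049,-128.5)"
```

```text
t 40.90 cur [ 0.4411 -0.0575  0.0965] yaw -128.49 w 1.003 F [-0.3  0.6  0.6] q6 2.06
turn [ 0.0006 -0.0004  0.0001] shift [-0.007 -0.001  0.475] | rows needed 0.9
```

Emit:
move_arm(series="0 0 0 0 0 0.06 1;0 0 0 0 0 0.15 1;0 0 0 0 0 0.24 1;0 0 0 0 0 0.33 1;0 0 0 0 0 0.4 1;0 0 0 0 0 0.45 1;0 0 0 0 0 0.475 1;0 0 0 0 0 0.475 1")

```text
time: 41.7
tool_pos: [0.4415, -0.0575, 0.0499]
tcp_rot: [1.365, -2.829, -0.001]
wrist_force: [-0.5, 0.1, -0.4]
width: 0.997
```

Emit:
move_arm(series="0 0 0 0 0 0 0.8;0 0 0 0 0 0 0.6;0 0 0 0 0 0 0.45;0 0 0 0 0 0 0.35;0 0 0 0 0 0 0.2;0 0 0 0 0 0 0;0 0 0 0 0 0 0;0 0 0 0 0 0 0", squeeze=20)

```text
time: 42.5
tool_pos: [0.4421, -0.0576, 0.051]
tcp_rot: [-1.365, 2.829, -0.001]
wrist_force: [-0.8, 1.7, 5.0]
width: 0.704
```

```bash
python3 -c "
from h import *
plan(.4415,-.057,.049,-128.5)
snap('wrist','w16')"
```

```text
t 42.50 cur [ 0.4421 -0.0576  0.051 ] yaw -128.49 w 0.704 F [-0.8  1.7  5. ] q6 2.06
turn [-0.0003  0.0002  0.0001] shift [-0.     0.009  0.02 ] | rows needed 0.0
```

View pics/w16.png

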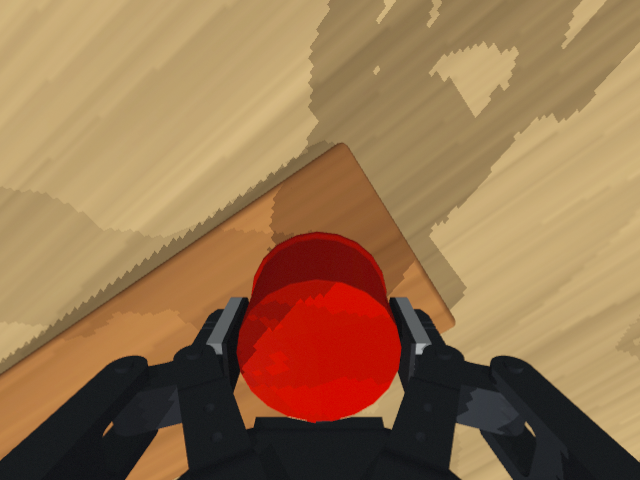

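Emit:
move_arm(series="0 0 0 0 0 -0.03 0;0 0 0 0 0 -0.1 0;0 0 0 0 0 -0.22 0;0 0 0 0 0 -0.36 0;0 0 0 0 0 -0.51 0;0 0 0 0 0 -0.66 0;0 0 0 -0.03 -0.01 -0.81 0;0 0 0 -0.1 -0.02 -0.94 0")

```text
time: 43.35
tool_pos: [0.4497, -0.0511, 0.1459]
tcp_rot: [-1.364, 2.829, -0.001]
wrist_force: [0.4, -0.3, -1.0]
width: 0.707
```

```bash
python3 -c "
from h import *
plan(.68,.166,.155,-123)"
```

```text
t 43.35 cur [ 0.4497 -0.0511  0.1459] yaw -128.52 w 0.707 F [ 0.4 -0.3 -1. ] q6 2.08
turn [-0.0006  0.0002 -0.046 ] shift [-3.133 -0.45  -0.089] | rows needed 6.3
```

Emit:
move_arm(series="0 0 0 -0.11 -0.02 -0.05 0;0 0 0 -0.23 -0.03 -0.09 0;0 0 0 -0.36 -0.05 -0.09 0;0 0 0 -0.49 -0.07 -0.09 0;0 0 0 -0.61 -0.09 -0.09 0;0 0 0 -0.74 -0.11 -0.09 0;0 0 0 -0.87 -0.13 -0.09 0;0 0 0 -1 -0.15 -0.09 0")

```text
time: 44.15
tool_pos: [0.5241, 0.0188, 0.1529]
tcp_rot: [1.365, -2.829, -0.0]
wrist_force: [0.2, -0.6, -1.0]
width: 0.703
```

Emit:
move_arm(series="0 0 0 -0.12 -0.02 0 0;0 0 0 -0.25 -0.03 0 0;0 0 0 -0.37 -0.05 0 0;0 0 0 -0.5 -0.07 0 0;0 0 0 -0.62 -0.09 0 0;0 0 0 -0.75 -0.11 0 0;0 0 0 -0.87 -0.13 0 0;0 0 0 -1 -0.15 0 0")

```text
time: 44.95
tool_pos: [0.5981, 0.0876, 0.1532]
tcp_rot: [1.365, -2.829, -0.0]
wrist_force: [-0.6, 0.1, -1.7]
width: 0.702
```

```bash
python3 -c "
from h import *
snap('wrist','w17')
plan(.68,.166,.155,-123)
d=load('w17');crop('w17',60,0,600,420,1.4,'o17',[proj(d,rect(.68,.166,.006,.1,.1,np.radians(57)))])"
```

```text
t 45.00 cur [0.5998 0.0889 0.1536] yaw -128.47 w 0.709 F [ 2.4  0.1 -1.1] q6 2.35
turn [-0.0005  0.0011 -0.0456] shift [-1.103 -0.148 -0.012] | rows needed 2.2
```

View pics/o17.png

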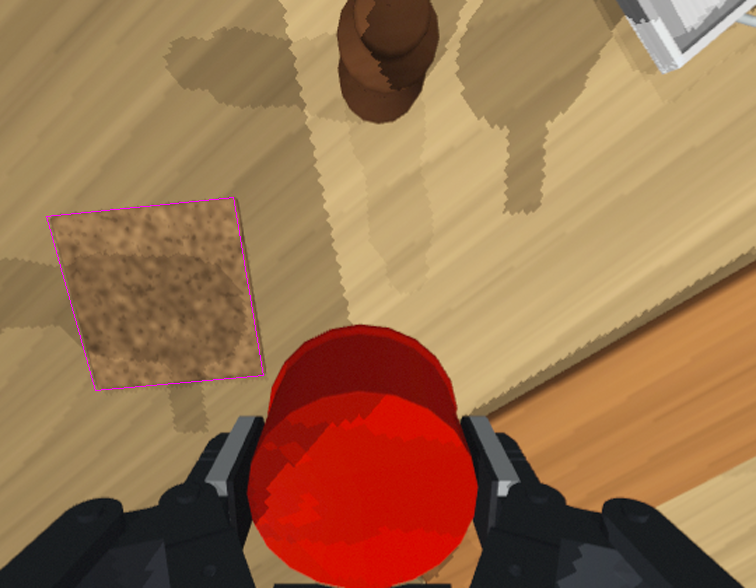

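Emit:
move_arm(series="0 0 -0.01 -0.13 -0.02 0 0;0 0 -0.02 -0.26 -0.03 0 0;0 0 -0.03 -0.4 -0.05 0 0;0 0 -0.04 -0.54 -0.07 0 0;0 0 -0.045 -0.68 -0.09 0.04 0;0 0 -0.045 -0.82 -0.11 0.1 0;0 0 -0.045 -0.93 -0.13 0.18 0;0 0 -0.045 -1 -0.14 0.28 0")

```text
time: 45.8
tool_pos: [0.6715, 0.1574, 0.1244]
tcp_rot: [-1.497, 2.761, -0.0]
wrist_force: [-0.6, -0.1, -1.3]
width: 0.705
```

```bash
python3 -c "
from h import *
plan(.68,.166,.055,-123)"
```

```text
t 45.80 cur [0.6715 0.1574 0.1244] yaw -123.06 w 0.705 F [-0.6 -0.1 -1.3] q6 2.34
turn [-0.0001  0.0001 -0.0005] shift [-0.118 -0.024  0.694] | rows needed 1.4
```

Emit:
move_arm(series="0 0 0 -0.05 -0.01 0.1 0;0 0 0 -0.08 -0.02 0.21 0;0 0 0 -0.1 -0.02 0.33 0;0 0 0 -0.11 -0.02 0.44 0;0 0 0 -0.11 -0.02 0.54 0;0 0 0 -0.11 -0.02 0.62 0;0 0 0 -0.11 -0.02 0.67 0;0 0 0 -0.11 -0.02 0.69 0")

```text
time: 46.6
tool_pos: [0.6779, 0.1644, 0.0556]
tcp_rot: [1.496, -2.761, -0.0]
wrist_force: [-0.5, 0.5, -1.4]
width: 0.707
```

```bash
python3 -c "
from h import *
plan(.68,.166,.045,-123)"
```

```text
t 46.60 cur [0.6779 0.1644 0.0556] yaw -123.09 w 0.707 F [-0.5  0.5 -1.4] q6 2.35
turn [ 0.0003 -0.0003 -0.0008] shift [-0.025 -0.01   0.106] | rows needed 0.2
```

Emit:
move_arm(series="0 0 0 -0.01 0 0.02 0;0 0 0 -0.02 -0.01 0.04 0;0 0 0 -0.02 -0.01 0.06 0;0 0 0 -0.02 -0.01 0.07 0;0 0 0 -0.02 -0.01 0.08 0;0 0 0 -0.02 -0.01 0.09 0;0 0 0 -0.02 -0.01 0.095 0;0 0 0 -0.02 -0.01 0.1 0")

```text
time: 47.4
tool_pos: [0.6802, 0.1658, 0.0463]
tcp_rot: [-1.497, 2.762, -0.0]
wrist_force: [0.9, -0.1, -1.0]
width: 0.706
```

Emit:
move_arm(series="0 0 0 0 0 0.005 0;0 0 0 0 0 0.01 0;0 0 0 0 0 0.01 0;0 0 0 0 0 0.015 0;0 0 0 0 0 0.015 0;0 0 0 0 0 0.015 0;0 0 0 0 0 0.015 0;0 0 0 0 0 0.015 0")

```text
time: 48.2
tool_pos: [0.6803, 0.1658, 0.0451]
tcp_rot: [-1.497, 2.762, -0.0]
wrist_force: [-2.1, -0.9, 2.3]
width: 0.706
```

Emit:
move_arm(series="0 0 0 0 0 0.003 0.42;0 0 0 0 0 0.003 0.47;0 0 0 0 0 0.003 0.55;0 0 0 0 0 0.003 0.7;0 0 0 0 0 0 0.9;0 0 0 0 0 0 1;0 0 0 0 0 -0.04 1;0 0 0 0 0 -0.12 1")

```text
time: 49.0
tool_pos: [0.6795, 0.1656, 0.0563]
tcp_rot: [1.496, -2.761, -0.001]
wrist_force: [-0.5, -0.4, -0.2]
width: 0.998
```

Emit:
move_arm(series="0 0 0 0 0 -0.1 1;0 0 0 0 0 -0.22 1;0 0 0 0 0 -0.36 1;0 0 0 0 0 -0.5 1;0 0 0 0 0 -0.64 1;0 0 0 0 0 -0.78 1;0 0 0 0 0 -0.9 1;0 0 0 0 0 -1 1")

```text
time: 49.8
tool_pos: [0.6805, 0.1658, 0.1583]
tcp_rot: [-1.497, 2.761, -0.0]
wrist_force: [0.8, -0.1, 0.3]
width: 1.002
```

Emit:
move_arm(series="0 0 0 0 0.1 -0.1 1;0 0 0 0 0.2 -0.2 1;0 0 0 0 0.3 -0.3 1;0 0 0 0 0.45 -0.45 1;0 0 0 0 0.6 -0.6 1;0 0 0 0 0.75 -0.75 1;0 0 0 0 0.9 -0.9 1;0 0 0 0 1 -1 1")

```text
time: 50.6
tool_pos: [0.5955, 0.2216, 0.2592]
tcp_rot: [-1.497, 2.759, -0.0]
wrist_force: [0.4, -0.6, -0.3]
width: 0.994
```

```bash
python3 -c "
from h import *
snap('wrist','w18');snap('top','top1');snap('scene','scene1')
print(bot.read_state()['time'],bot.read_state()['wrist_force'])
d=load('w18');crop('w18',0,0,640,480,1.25,'o18',[proj(d,rect(.68,.166,.006,.1,.1,np.radians(57))),proj(d,circ(.68,.166,.056,.03)),proj(d,circ(.68,.166,.0085,.033))])
crop('top1',140,140,500,330,2.2,'t1');crop('scene1',60,160,540,420,1.65,'s1')"
```

```text
50.75 [-0.31414616  0.08671583 -0.21770719]
```

View pics/o18.png

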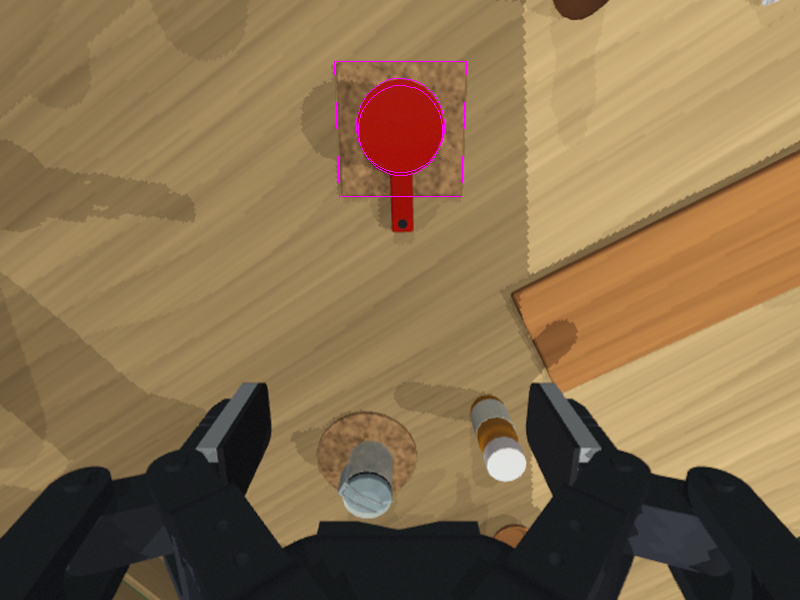

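View pics/t1.png

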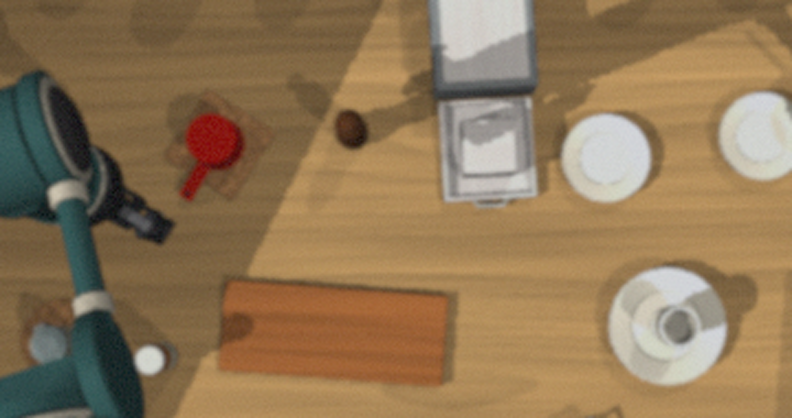

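View pics/s1.png

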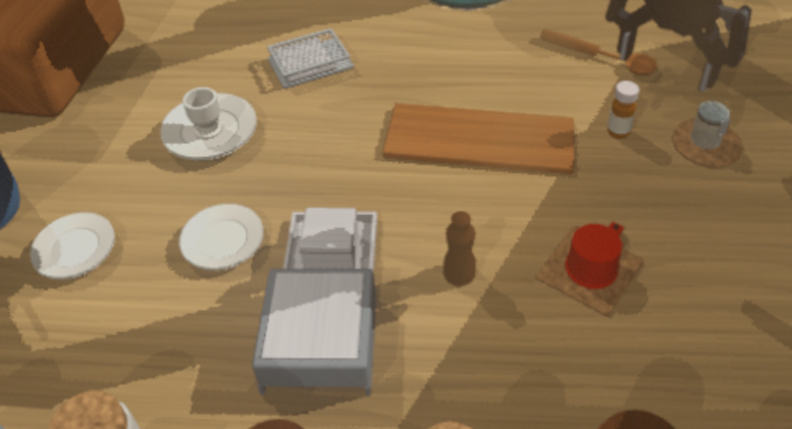

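```bash
python3 -c "
from h import *
print(abs(bot.read_state()['joint_vel']).max()); print(bot.finish_job())"
```

```text
0.02981020202709686
the job is handed in; nothing more can be done
None
```

The job is handed in after about 51 s. All four things stand upright in their places: the jar on the round mat, the tin in the pulled-out tray, the egg cup on the largest plates, and the measuring cup still upside down on the square mat. I moved them in that order: jar, tin, egg cup, measuring cup.

**Last checks:**
- **Centring:** model outlines drawn over the close wrist pictures put each thing within about 1–2 mm of the middle of its place, about as good as the camera calibration.
- **Set-down:** each was lowered until the wrist force showed contact, with readings of about 2–7 N, before the fingers opened.
- **Bystanders:** the mill and bottle look upright and in their places in the last pictures; I did not measure their positions again.
- **Robot:** the gripper is clear of everything and the wrist force is about zero. It was still settling very slightly at hand-in (0.03 rad/s).

None of the checks failed or disagreed. Your list names the measuring cup and the tin before the egg cup. The egg cup stood on the measuring cup, so that order was impossible; I read the list as naming the places and not as a sequence.

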